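# Lay out the imaging optics on the bench rail

## Robot

A 6-joint arm with a two-finger parallel gripper is mounted at the origin on the work surface. World frame = base frame: x ahead of the robot, y to its left, z up, the work surface at z = 0. Lengths are in m, angles in degrees, forces in N, time in s.
With the tool pointing down it reaches from about 0.4 to 0.825 m from the base axis. Payload 7 kg.
Tool frame: the origin (TCP) lies between the finger pads; the fingertips stand 19 mm ahead of it and the grasp point (between the pads) is the TCP; x points along the fingers, y is the direction in which the jaws open and shut, and the axes are right-handed (so a half turn about x gives the same grasp; the last joint's range is limited). The gripper opens to 88 mm and grips with 3 to 60 N. Pads are 19 mm wide; open, the fingers measure 130 mm over their backs; the gripper's body (78 mm by 193 mm) begins 47 mm behind the grasp point.
Start: joints at [-60.499, 20.546, 0.682, 0, -70.136, -16.507], TCP at [0.152, -0.658, 0.246] pointing down, gripper open.
Joint ranges: [-176.03, 176.03], [-82.01, 121.73], [-58.28, 71.71], [-173.87, 95.51], [-174.79, -0.11], [-173.66, 173.66]. Speed limits (degrees/s): [136.94, 136.94, 172.46, 180, 180, 180].

## Interface

Orientations are given as [roll, pitch, yaw] about the fixed x, y, z axes, in that order (R = Rz(yaw) Ry(pitch) Rx(roll)).
In Python, from plant import * gives the robot as it stands.
- The arm moves only by the tool step_arm, never from a script. Its argument "steps" is a list of rows, each a list of 2 entries, a list of its own where there are three numbers: the shift along the tool's x, y, z in units of 0.02 m (1.0 is 0.02 m), then the turn about the tool's x in units of 6 degrees (1.0 is 6 degrees). A call has 1 to 20 rows; each row shifts and turns the commanded pose from where the row before left it, along the tool's axes as they then stand; what a row does not reach is not made up. A row lasts 1/12 s, in which the tool goes at most 41.7 mm and 7.16 degrees, less where a joint would pass 70% of its speed; a pose out of reach is approached as far as the arm can. A call with a number of a shift or a turn outside -1 to 1 is refused whole. A call with a gripper value outside its range is refused whole. "fingers" is the closure, from 0 (fully open) to 1 (shut), set as the call begins (left out, the last holds). The fingers move at their own pace and stop on an object; "grip_force" is the grip in N (left out, the last holds). Time passes only in rows, so rows that do not move let the fingers close. It gives the time, the measured TCP pose, the force and the opening at its end, in the units of the state.
- get_state(): the state, without advancing time (a new reading comes with each control period).
- capture(name): name is "scene" or "top" or "wrist"; returns the picture (420x560x3 uint8, blue, green, red); there is no depth.
- camera_model(name): a dict with "intrinsics" (3x3 intrinsics, pixels), "rvec" (rotation vector, rad) and "tvec" (3), from world to camera coordinates, as OpenCV has them. Camera axes: x right, y down, z forward; pixel columns grow to the right and rows downward; lengths in m; the calibration is good to about 2 mm. A picture is of the moment at which its call begins: read the wrist's pose just before it. camera_model takes no time and is no camera call; for the wrist camera it gives the pose at the moment of the call.
- close_job(): hands the job in, once; it reports no verdict.
The state is a dict: "time_s": time; "joints": joint angles; "qd": joint speeds; "joint_torque": joint torques, N m; "tcp_pos": TCP position; "eef_rot": TCP orientation; "contact_force": force on the tool from outside, world axes, zero at the start; "moment": the same for the moment, N m; "gripper_width": finger opening in m.
Only numpy, scipy, OpenCV 4.12 (cv2) and the standard library are available. Lean on these libraries where they do the work, as an engineer would, in place of code of your own. Each camera call takes 0.05 s, during which the arm holds its last target.

## Task

Set up the imaging bench: push the red object slide fully down into the slot of the slide holder, and stand the aluminium condenser on the rail halfway between the lamp and the slide holder, the black imaging lens halfway between the slide holder and the screen, and the blue iris halfway between that lens and the screen. Centre each mount across the rail with its optic facing straight along it, and let go. Keep the optics upright and set them down without dropping them, and leave the bottle and the screwdriver where they are.

Things in the scene. Friction and masses are not known exactly. Their poses are not given: they have to be found in the camera images.
- condenser_center (a point): Condenser: bare-aluminium square plate, 56x56 mm, 16 thick, nearly filled by a 46 mm clear bulging glass. Stands on a steel foot 56 (x) by 36 (y) by 18 mm high and a thin post. Point: centre of the plate, 70 mm above the foot's underside; y: the light's way through it (either way round), x: along the plate's width, z up. Grip the plate by its two side edges. 420 g.
- lens_center (a point): Imaging lens: black square plate, 46x46 mm, 12 thick, with a small glass in a brass ring; brass strip on its top edge. Stands on a steel foot 56 (x) by 36 (y) by 18 mm high and a thin post. Point: centre of the plate, 70 mm above the foot's underside; y: the light's way through it (either way round), x: along the plate's width, z up. Grip the plate by its two side edges. 340 g.
- iris_center (a point): Iris: blue square plate, 50x50 mm, 12 thick, with a round steel leaf disc, a small opening and a thin lever on top. Stands on a steel foot 56 (x) by 36 (y) by 18 mm high and a thin post. Point: centre of the plate, 70 mm above the foot's underside; y: the light's way through it (either way round), x: along the plate's width, z up. Grip the plate by its two side edges. 320 g.
- slide_center (a point): Object slide: red upright frame, 50 wide (x), 8 thick (y), 85 mm tall (z), with a white gridded window. Starts upright in the middle groove, 20 mm deep, of a fixed wooden rack whose top is 28 mm above the table. Point: in its middle, 62 mm above its lower edge (23 below its upper edge), where its two side edges can be gripped. 60 g.
- slide_holder: Slide holder, fixed at the rail's middle: dark block with two aluminium jaws and an open-ended slot between them, across the rail (along x; y along the rail). Slot 11 mm wide, 40 long, its mouth flared to 24; jaws' top 51, slot's floor 18 mm above the rail's top. Origin: on the rail's top, under the slot's middle. A slide fully home has its listed point 80 mm above this origin.
- lamp: Lamp: grey round house, 60 mm in diameter, with a black cap and a cream-lit window in a black tube on both sides along the rail (tubes reach 36 mm from its axis); top 113 mm above the rail's top. Fixed near one end of the rail, either one, 250 mm from the slide holder's centre. Origin: on the rail's top, under its axis.
- screen: Screen: white square panel in a black frame, 94x94 mm, 6 thick, upright across the rail; top 117 mm above the rail's top. Fixed near the other end of the rail from the lamp, 250 mm from the slide holder's centre. Origin: on the rail's top, under the panel.
- rail: Bench rail: flat aluminium bar, 640 mm long (y), 80 wide (x), 30 high, a dark line along the middle of its top, fixed on the table. Origin: centre of its underside, at table height; z up. The light runs above its middle line, 70 mm above its top.
- bottle: Bystander: small amber bottle with a blue cap, 48 mm in diameter, 100 tall, standing on the table among the optics. Origin: centre of its underside.
- driver_center (a point): Bystander: screwdriver with an orange handle, 120 mm long, lying on the table among the optics. Point: on its axis, half-way along.
Things that resemble listed ones, but are neither listed nor needed, are in the scene too. Of the things shaped like the part that bears slide_center, the red one is meant.

How it is judged (in metres and radians):
At the end, for the whole second after the job is handed in: All upright, at rest. Mounts on the rail, centred within 10 mm, square within 10 degrees: condenser 125 mm (within 12) from lamp and holder, lens 125 (12) from holder and screen, iris 62.5 (14) from lens and screen. Slide on the slot's floor within 3 mm, centred within 10 mm, lean under 8 degrees (x of condenser_center in the frame of rail between -0.01 and 0.01 m and z of condenser_center in the frame of rail between 0.096 and 0.104 m and angle between each of condenser_center, lens_center, iris_center's own z axis and vertical below 0.08 rad and angle between the y axis of each of condenser_center, lens_center, iris_center and the y axis of rail, either way round below 0.17 rad and linear speed of each of condenser, lens, iris, slide below 0.01 m/s and horizontal distance between condenser_center and lamp between 0.113 and 0.137 m and horizontal distance between condenser_center and slide_holder between 0.113 and 0.137 m and x of lens_center in the frame of rail between -0.01 and 0.01 m and z of lens_center in the frame of rail between 0.096 and 0.104 m and horizontal distance between lens_center and screen between 0.113 and 0.137 m and horizontal distance between lens_center and slide_holder between 0.113 and 0.137 m and x of iris_center in the frame of rail between -0.01 and 0.01 m and z of iris_center in the frame of rail between 0.096 and 0.104 m and horizontal distance between iris_center and screen between 0.0485 and 0.0765 m and horizontal distance between iris_center and lens_center between 0.0485 and 0.0765 m and x of slide_center in the frame of slide_holder between -0.01 and 0.01 m and y of slide_center in the frame of slide_holder between -0.01 and 0.01 m and z of slide_center in the frame of slide_holder between 0.077 and 0.083 m and angle between slide_center's own z axis and vertical below 0.15 rad and angle between the y axis of slide_center and the y axis of slide_holder, either way round below 0.15 rad); the robot touches nothing.
It fails at once if an optic is dropped (falls or flies faster than 0.6 m/s with the fingers off it) ((linear speed of condenser above 0.6 m/s and contact force between condenser and the fingers below 0.05 N) or (linear speed of lens above 0.6 m/s and contact force between lens and the fingers below 0.05 N) or (linear speed of iris above 0.6 m/s and contact force between iris and the fingers below 0.05 N) or (linear speed of slide above 0.6 m/s and contact force between slide and the fingers below 0.05 N)).
It fails at once if an optic is tipped more than about 35 degrees from upright (angle between any of condenser_center, lens_center, iris_center, slide_center's own z axis and vertical above 0.6 rad).
It fails at once if the amber bottle is pushed more than 30 mm from its place (distance of bottle from where it was at the start of the episode above 0.03 m).
It fails at once if the screwdriver is pushed more than 30 mm from its place (distance of driver_center from where it was at the start of the episode above 0.03 m).
It also fails if it takes over 104 s, if anything falls off the work surface, if the arm or the gripper's body presses on something with over 40 N, if the wrist force passes 120 N, or if a joint passes its speed limit or range.

## Working session

There is one attempt and no reset: what is moved stays moved. The work goes in short steps, Python scripts to look and compute and a tool call to move; the robot and the scene stay as the last step left them, time stands still between calls to the robot, and variables do not carry over. Pictures are saved under pics/ and viewed, and the job is handed in when it is done.

Besides the shell and the picture viewer there is one more tool, called after "Call:" by a JSON object that holds its "op" and its "data". step_arm: Moves the arm, as the interface text tells. Its arguments: {"type":"object","properties":{"steps":{"type":"array","items":{"type":"array"}},"fingers":{"type":"number"},"grip_force":{"type":"number"}},"required":["steps"]}

```bash
mkdir -p pics; ls; cat > h.py <<'E'
from plant import *
import numpy as np, cv2
def cam(n):
    m=camera_model(n); K=np.array(m["intrinsics"],float); R=cv2.Rodrigues(np.array(m["rvec"],float))[0]; t=np.array(m["tvec"],float).ravel(); return K,R,t
def ray(c,u,v):
    K,R,t=c; d=R.T@np.linalg.inv(K)@np.array([u,v,1.]); return -R.T@t,d
def onz(c,u,v,z):
    o,d=ray(c,u,v); return o+d*(z-o[2])/d[2]
def proj(c,p):
    K,R,t=c; q=K@(R@np.array(p,float)+t); return q[:2]/q[2]
E
python3 - <<'E'
from h import *
print(get_state())
for n in("scene","top","wrist"):
    c=cam(n); print(n,c[0][0],-c[1].T@c[2],c[1][2]); cv2.imwrite(f"pics/{n}0.png",capture(n))
E
```

```text
pics
{'time_s': 0.0, 'joints': array([-6.04982096e+01,  2.05915894e+01,  6.33060780e-01, -2.21409902e-02,
       -7.01349851e+01, -1.65077303e+01]), 'qd': array([-0.03679992, -0.02587036, -0.00980608,  0.04395146,  0.07495525,
        0.08741199]), 'joint_torque': array([-2.16271983e-04, -5.82713413e+01,  2.93057799e+01,  6.99729100e+00,
        6.75010946e-03, -1.94868935e-04]), 'tcp_pos': array([ 0.15166506, -0.65726309,  0.24460914]), 'eef_rot': array([ 93.96135592,  89.90419724, 106.94787541]), 'contact_force': array([ 0.20464858,  0.23063917, -0.09764405]), 'moment': array([-0.04365935, -0.02329101, -0.03965074]), 'gripper_width': 0.08742503760465788}
scene [397.95474397   0.         274.9247865 ] [0.74476856 0.46890904 0.69567229] [-0.28800163 -0.56246336 -0.77504195]
top [535.5976087    0.         277.00206497] [ 0.41623287 -0.00654987  1.25808296] [ 0.06138338  0.01570067 -0.99799077]
wrist [360.93850316   0.         276.00452279] [ 0.08665018 -0.67396084  0.3839677 ] [ 0.23922732  0.05684371 -0.96929824]
```

View pics/top0.png

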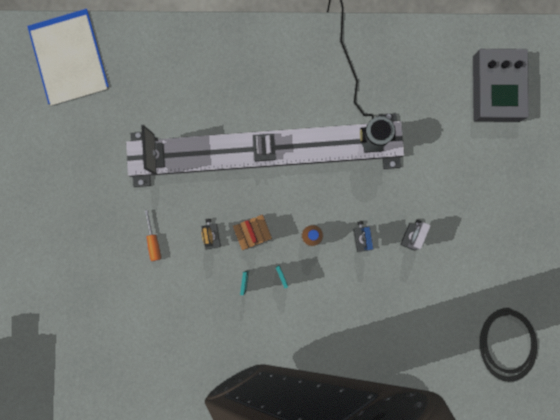

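View pics/scene0.png

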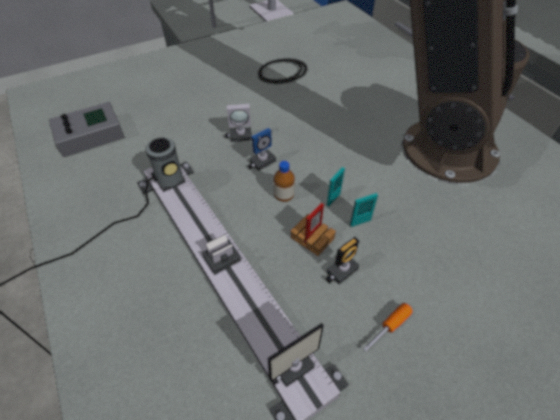

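View pics/wrist0.png

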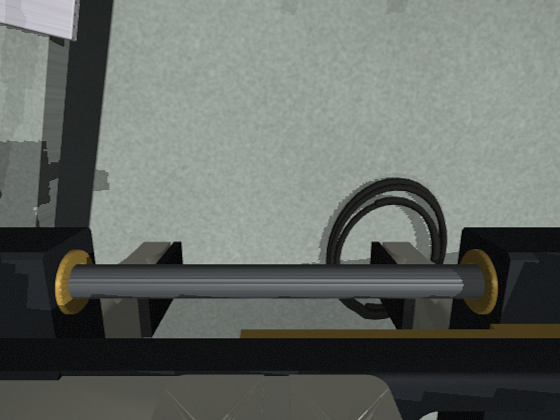

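```bash
python3 - <<'E'
import cv2
im=cv2.imread("pics/top0.png")
a=im[205:300,190:440]; cv2.imwrite("pics/t_items.png",cv2.resize(a,None,fx=3.2,fy=3.2,interpolation=cv2.INTER_CUBIC))
a=im[105:190,120:410]; cv2.imwrite("pics/t_rail.png",cv2.resize(a,None,fx=2.75,fy=2.75,interpolation=cv2.INTER_CUBIC))
im=cv2.imread("pics/scene0.png")
a=im[90:290,210:410]; cv2.imwrite("pics/s_items.png",cv2.resize(a,None,fx=3,fy=3,interpolation=cv2.INTER_CUBIC))
E
```

```text
(no output)
```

View pics/t_items.png

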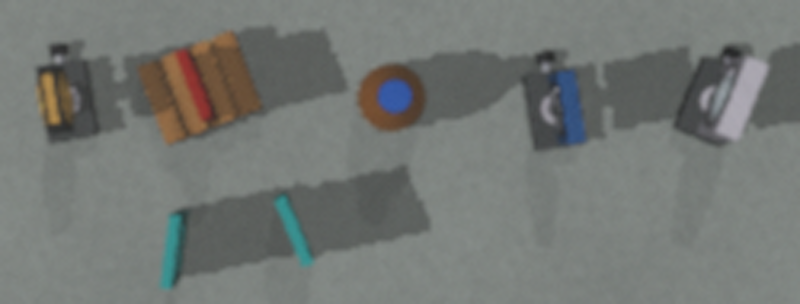

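View pics/t_rail.png

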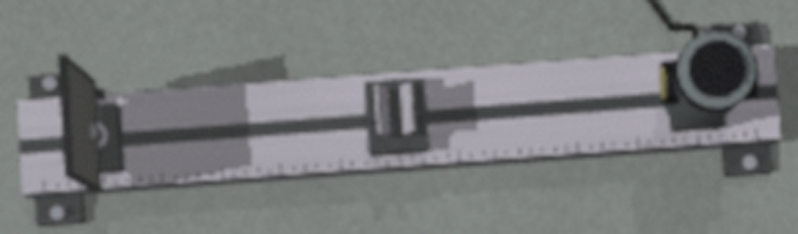

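View pics/s_items.png

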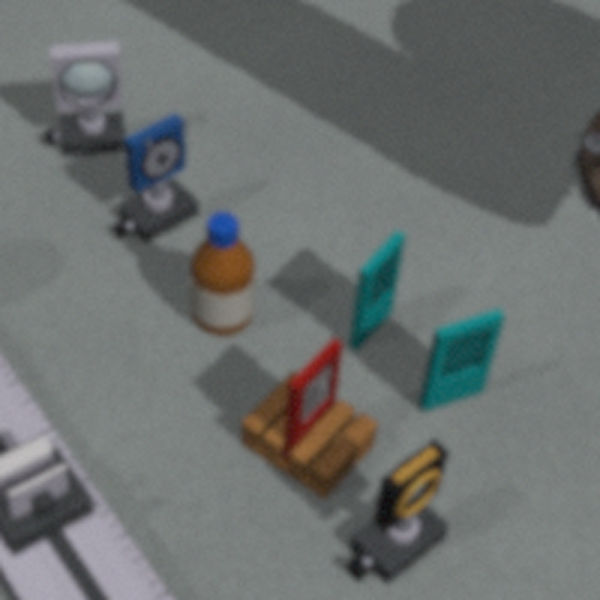

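```bash
python3 - <<'E'
from h import *
im=cv2.imread("pics/top0.png"); c=cam("top"); hsv=cv2.cvtColor(im,cv2.COLOR_BGR2HSV); g=cv2.cvtColor(im,cv2.COLOR_BGR2GRAY)
# dark rail line: per column darkest rows near expected line
def linecols(cols):
    P=[]
    for u in cols:
        v0=157+(u-160)*(141.4-153)/(360-160)-3
        rows=np.arange(int(v0)-9,int(v0)+10); w=np.clip(np.median(g[rows,u])-g[rows,u].astype(float)-25,0,None)
        if w.sum()>0: P.append(onz(c,u,(rows*w).sum()/w.sum(),.03)[:2])
    return np.array(P)
P=linecols(list(range(172,248))+list(range(280,352)))
vx,vy,x0,y0=cv2.fitLine(P.astype(np.float32),cv2.DIST_HUBER,0,.01,.01).ravel()
print("rail line dir",vx,vy,"pt",x0,y0,"yaw of +y",np.degrees(np.arctan2(-vx*np.sign(vy),abs(vy))), "res",np.std((P-[x0,y0])@[-vy,vx]))
# holder jaws
m=((g>150)).astype(np.uint8)
print("jaw crop"); print(g[130:162:2,248:284:1])
def blob(lo,hi,box,z,name):
    u0,v0,u1,v1=box; mk=cv2.inRange(hsv,lo,hi); z0=np.zeros_like(mk); z0[v0:v1,u0:u1]=mk[v0:v1,u0:u1]
    n,l,s,ce=cv2.connectedComponentsWithStats(z0); i=1+np.argmax(s[1:,4])
    cn=max(cv2.findContours((l==i).astype(np.uint8),0,1)[0],key=cv2.contourArea).reshape(-1,2)
    W=np.array([onz(c,u,v,z)[:2] for u,v in cn]); r=cv2.minAreaRect((W*1000).astype(np.float32))
    print(name,"px",ce[i],s[i],"rect mm",np.round(r[0],1),np.round(r[1],1),round(r[2],1))
blob((0,120,80),(6,255,255),(190,200,300,260),.093,"red")
blob((170,120,80),(180,255,255),(190,200,300,260),.093,"red2")
blob((100,120,60),(130,255,255),(345,215,385,260),.095,"iris")
blob((100,120,60),(130,255,255),(295,215,330,260),.1,"cap")
blob((10,80,90),(30,255,255),(195,215,222,255),.093,"lens")
blob((0,0,165),(180,60,255),(395,215,440,255),.098,"cond")
blob((5,150,100),(20,255,255),(140,200,170,265),.015,"driver")
blob((80,100,60),(99,255,255),(230,255,260,300),.085,"teal1")
blob((80,100,60),(99,255,255),(265,255,300,300),.085,"teal2")
E
```

```text
rail line dir 0.08562743 -0.9963272 pt 0.65032536 0.006013521 yaw of +y 4.912105 res 0.00010477248617548613
jaw crop
[[129 127 127 129 127 127 128 127 128 128 130 131 132 131 131 132 134 131
  128 124 125 131 134 137 140 146 148 153 155 155 150 148 149 147 146 152]
 [153 150 151 148 146 148 146 146 153 157 160 163 163 166 169 167 168 166
  165 165 166 166 167 166 167 167 166 169 167 169 167 166 167 168 167 168]
 [169 170 171 169 158 142 138 138 137 134 132 123 114 112 104  96 100 100
  100 102 106 101  89  82  80  86 106 122 123 123 123 123 124 149 166 169]
 [169 168 169 166 136  87  75  95 122 122  97  91  83  75  71  71  82 118
  150 161 156 124  77  58  58  67  99 118 121 122 121 121 123 134 146 148]
 [169 169 169 167 136  89  74  89 127 129 106  99  91  73  57  59  69 124
  160 166 159 129  84  55  54  61  95 119 122 121 121 122 122 121 121 122]
 [170 171 170 168 139  93  73  85 132 139 108  99  96  78  60  56  65 116
  153 165 166 143  95  60  55  60  83 106 120 120 119 120 120 120 121 121]
 [168 168 167 164 142  99  75  81 127 133 104  99  92  75  57  55  63 104
  147 164 164 1
[... 1054 characters left out ...]
 73  73  75  84 104 117 118 118 120 118 123 146]
 [167 166 165 166 160 134  99  74  70  71  71  70  69  72  72  72  71  70
   68  69  68  71  73  73  71  73  70  79 101 119 123 122 121 122 125 147]
 [166 167 168 165 161 144 110  71  66  66  69  72  70  68  69  68  69  70
   75  84  83  84  92 100 102 113 125 140 149 155 162 165 164 164 157 158]]
red px [250.5959596  230.84848485] [245 221  11  22  99] rect mm [452.2  68.3] [49.8  9.7] 22.8Traceback (most recent call last):
  File "<stdin>", line 24, in <module>
  File "<stdin>", line 19, in blob
    return _wrapfunc(a, 'argmax', axis=axis, out=out, **kwds)
    return bound(*args, **kwds)
ValueError: attempt to get argmax of an empty sequence
```

```bash
python3 - <<'E'
from h import *
im=cv2.imread("pics/top0.png"); c=cam("top"); hsv=cv2.cvtColor(im,cv2.COLOR_BGR2HSV); g=cv2.cvtColor(im,cv2.COLOR_BGR2GRAY)
def blob(lo,hi,box,z,name):
    u0,v0,u1,v1=box; mk=cv2.inRange(hsv,lo,hi); z0=np.zeros_like(mk); z0[v0:v1,u0:u1]=mk[v0:v1,u0:u1]
    n,l,s,ce=cv2.connectedComponentsWithStats(z0)
    if n<2: print(name,"none");return
    i=1+np.argmax(s[1:,4])
    cn=max(cv2.findContours((l==i).astype(np.uint8),0,1)[0],key=cv2.contourArea).reshape(-1,2)
    W=np.array([onz(c,u,v,z)[:2] for u,v in cn]); r=cv2.minAreaRect((W*1000).astype(np.float32))
    print(name,"px",ce[i],s[i],"rect mm",np.round(r[0],1),np.round(r[1],1),round(r[2],1),"box",np.round(cv2.boxPoints(r)).tolist())
blob((0,120,80),(6,255,255),(190,200,300,260),.093,"red")
blob((100,120,60),(130,255,255),(345,215,385,260),.095,"iris")
blob((100,120,60),(130,255,255),(295,215,330,260),.1,"cap")
blob((10,80,90),(30,255,255),(195,215,222,255),.093,"lens")
blob((0,0,155),(180,60,255),(395,215,440,255),.098,"cond")
blob((5,150,100),(20,255,255),(140,200,170,265),.015,"driver")
blob((80,100,60),(99,255,255),(230,255,260,300),.085,"teal1")
blob((80,100,60),(99,255,255),(265,255,300,300),.085,"teal2")
print("slot?",onz(c,263,147,.081))
for p in [(210,239,0.093)]: pass
E
```

```text
red px [250.5959596  230.84848485] [245 221  11  22  99] rect mm [452.2  68.3] [49.8  9.7] 22.8 box [[427.0, 63.0], [431.0, 54.0], [477.0, 74.0], [473.0, 82.0]]
iris px [367.73451327 238.00884956] [363 227   9  23 113] rect mm [ 440.3 -185.6] [47.  12.3] 12.2 box [[416.0, -185.0], [419.0, -197.0], [465.0, -187.0], [462.0, -175.0]]
cap px [313.09210526 234.56578947] [309 230  10  10  76] rect mm [446.3 -67.8] [19.4 19.4] 0.8 box [[436.0, -58.0], [437.0, -78.0], [456.0, -77.0], [456.0, -58.0]]
lens px [206.07894737 235.42982456] [202 228  10  16 114] rect mm [441.  164.7] [32.8 19.7] 1.3 box [[424.0, 174.0], [425.0, 155.0], [458.0, 155.0], [457.0, 175.0]]
cond px [421.54117647 235.48235294] [414 223  15  25 170] rect mm [ 447.9 -301. ] [14.6 54.3] 67.7 box [[420.0, -297.0], [470.0, -318.0], [476.0, -304.0], [426.0, -284.0]]
driver px [152.54773869 247.4321608 ] [147 235  12  25 199] rect mm [413.5 301.4] [56.6 19.8] 10.4 box [[384.0, 306.0], [387.0, 287.0], [443.0, 297.0], [440.0, 316.0]]
teal1 px [243.49 282.82] [240 272   8  23 100] rect mm [338.9  82.7] [10.1 48.8] 81.6 box [[314.0, 81.0], [362.0, 74.0], [364.0, 84.0], [315.0, 91.0]]
teal2 px [281.31182796 276.33333333] [276 266  12  22  93] rect mm [3.542e+02 3.000e-01] [49.5  8.9] 24.1 box [[330.0, -6.0], [333.0, -14.0], [379.0, 6.0], [375.0, 14.0]]
slot? [0.63941009 0.0452933  0.081     ]
```

```bash
cat >> h.py <<'E'
from scipy.spatial.transform import Rotation as Ro
def toolR(s): return Ro.from_euler('xyz',s["eef_rot"],degrees=True).as_matrix()
def plan(tx,ty,tz,yaw):
    """yaw: wanted world angle of tool y (mod 180). prints shift in units at current orientation and after the turn"""
    s=get_state(); R=toolR(s); p=s["tcp_pos"]; d=np.array([tx,ty,tz])-p
    cy=np.degrees(np.arctan2(R[1,1],R[0,1])); dy=(yaw-cy+90)%180-90
    # turn about tool x (down): +turn lowers world yaw
    print("t",round(s["time_s"],2),"tcp",p.round(4),"tilt",np.degrees(np.arccos(-R[2,0])).round(2),"yaw y",cy.round(1),"F",s["contact_force"].round(1),"w",round(s["gripper_width"],4),"j",s["joints"].round(0))
    print("turn units",round(-dy/6,2)," shift units now",(R.T@d/.02).round(2)," after turn",((R@Ro.from_euler('x',-dy,degrees=True).as_matrix()).T@d/.02).round(2))
E
python3 - <<'E'
from h import *
plan(.448,-.301,.246,-22.3)
s=get_state();print(toolR(s).round(3))
E
```

```text
t 0.15 tcp [ 0.1517 -0.6574  0.2448] tilt 0.07 yaw y 103.0 F [-0.1 -0.6  1.1] w 0.0879 j [-60.  21.   1.  -0. -70. -17.]
turn units -9.12  shift units now [-0.04 14.03 18.44]  after turn [-0.04 -6.95 22.11]
[[-0.    -0.225  0.974]
 [ 0.001  0.974  0.225]
 [-1.     0.001 -0.   ]]
```

Call:
{"op": "step_arm", "data": {"steps": [[[0, 0, 0], -0.91], [[0, 0, 0], -0.91], [[0, 0, 0], -0.91], [[0, 0, 0], -0.91], [[0, 0, 0], -0.91], [[0, 0, 0], -0.91], [[0, 0, 0], -0.91], [[0, 0, 0], -0.91], [[0, 0, 0], -0.91], [[0, 0, 0], -0.91], [[0, -0.3, 1], 0], [[0, -0.3, 1], 0], [[0, -0.3, 1], 0], [[0, -0.3, 1], 0], [[0, -0.3, 1], 0], [[0, -0.3, 1], 0], [[0, -0.3, 1], 0], [[0, -0.3, 1], 0], [[0, -0.3, 1], 0], [[0, -0.3, 1], 0]], "fingers": 0, "grip_force": 30}}

```text
time_s: 1.82
tcp_pos: [0.2839, -0.4947, 0.2453]
eef_rot: [52.8, 90.0, 120.4]
contact_force: [0.1, 0.5, 0.5]
gripper_width: 0.0876
```

Call:
{"op": "step_arm", "data": {"steps": [[[0, -0.3, 1], 0], [[0, -0.3, 1], 0], [[0, -0.3, 1], 0], [[0, -0.3, 1], 0], [[0, -0.3, 1], 0], [[0, -0.3, 1], 0], [[0, -0.3, 1], 0], [[0, -0.3, 1], 0], [[0, -0.3, 1], 0], [[0, -0.3, 1], 0], [[0, -0.5, 1], 0], [[0, -0.4, 1], 0], [[0, 0, 0], 0], [[0, 0, 0], 0], [[0, 0, 0], 0], [[0, 0, 0], 0]]}}

```text
time_s: 3.15
tcp_pos: [0.4465, -0.3038, 0.2455]
eef_rot: [94.8, 90.0, 162.4]
contact_force: [0.1, -0.2, 0.3]
gripper_width: 0.0877
```

```bash
python3 - <<'E'
from h import *
plan(.448,-.301,.07,-22.3)
c=cam("wrist"); cv2.imwrite("pics/w1.png",capture("wrist"))
for p in [(.448,-.301,.098),(.42,-.297,.098),(.426,-.284,.098)]: print(proj(c,p))
E
```

```text
t 3.15 tcp [ 0.4465 -0.3038  0.2455] tilt 0.02 yaw y 157.6 F [ 0.1 -0.2  0.3] w 0.0877 j [-13.   8. -16.  -0. -66.  -9.]
turn units -0.02  shift units now [ 8.77 -0.02  0.16]  after turn [ 8.77 -0.02  0.16]
[275.26739295 205.39524696]
[308.96226344 197.07053645]
[307.8530359  214.04172959]
```

View pics/w1.png

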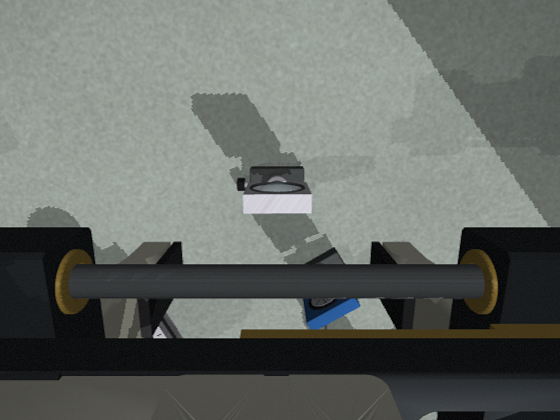

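```bash
python3 - <<'E'
from h import *
c=cam("wrist"); im=cv2.imread("pics/w1.png"); g=cv2.cvtColor(im,cv2.COLOR_BGR2GRAY)
m=np.zeros_like(g); m[185:222,235:320]=(cv2.inRange(cv2.cvtColor(im,cv2.COLOR_BGR2HSV),(0,0,190),(180,60,255))[185:222,235:320])
cn=max(cv2.findContours(m,0,1)[0],key=cv2.contourArea).reshape(-1,2)
W=np.array([onz(c,u,v,.098)[:2] for u,v in cn])*1000
r=cv2.minAreaRect(W.astype(np.float32)); print(cn.min(0),cn.max(0),r,cv2.boxPoints(r).round(1))
E
```

```text
[243 195] [311 213] ((446.2377624511719, -301.6070861816406), (15.143097877502441, 55.885337829589844), 67.57876586914062) [[ 417.5 -297.9]
 [ 469.2 -319.3]
 [ 475.  -305.3]
 [ 423.3 -284. ]]
```

Call:
{"op": "step_arm", "data": {"steps": [[[1, 0, 0.1], 0], [[1, 0, 0], 0], [[1, 0, 0], 0], [[1, 0, 0], 0], [[1, 0, 0], 0], [[1, 0, 0], 0], [[1, 0, 0], 0], [[0.8, 0, 0], 0], [[0.5, 0, 0], 0], [[0.4, 0, 0], 0], [[0, 0, 0], 0], [[0, 0, 0], 0]]}}

```text
time_s: 4.2
tcp_pos: [0.4479, -0.302, 0.0718]
eef_rot: [172.7, 90.0, -119.7]
contact_force: [0.4, -0.5, -0.6]
gripper_width: 0.0876
```

Call:
{"op": "step_arm", "data": {"steps": [[[0, 0, 0], 0], [[0, 0, 0], 0], [[0, 0, 0], 0], [[0, 0, 0], 0], [[0, 0, 0], 0], [[0, 0, 0], 0], [[0, 0, 0], 0], [[0, 0, 0], 0]], "fingers": 1, "grip_force": 30}}

```text
time_s: 4.87
tcp_pos: [0.4475, -0.3016, 0.0719]
eef_rot: [101.5, 90.0, 169.1]
contact_force: [-3.5, 1.7, 6.0]
gripper_width: 0.0581
```

Call:
{"op": "step_arm", "data": {"steps": [[[-0.2, 0, 0], 0], [[-0.5, 0, 0], 0], [[-1, 0, 0], 0], [[-1, 0, 0], 0], [[-1, 0, 0], 0], [[-1, 0, 0], 0], [[-1, 0, 0], 0], [[-1, 0, 0], 0], [[-0.5, 0, 0], 0], [[0, 0, 0], 0]]}}

```text
time_s: 5.7
tcp_pos: [0.449, -0.3021, 0.2183]
eef_rot: [-86.3, 89.7, -18.7]
contact_force: [-0.1, 0.1, -4.2]
gripper_width: 0.0583
```

```bash
python3 - <<'E'
from h import *
plan(.60,-.05,.2,4.9)
cv2.imwrite("pics/w2.png",capture("wrist"));cv2.imwrite("pics/s2.png",capture("scene"))
E
```

```text
t 5.7 tcp [ 0.449  -0.3021  0.2183] tilt 0.27 yaw y 157.6 F [-0.1  0.1 -4.2] w 0.0583 j [-13.   9. -19.   0. -62.  -9.]
turn units -4.55  shift units now [ 0.93 -2.17 14.53]  after turn [ 0.93 -8.6  11.92]
```

View pics/w2.png

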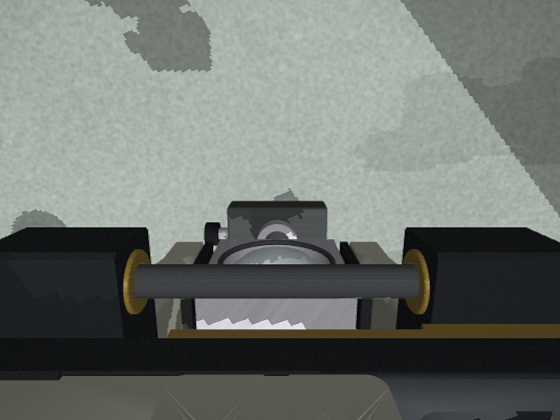

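View pics/s2.png

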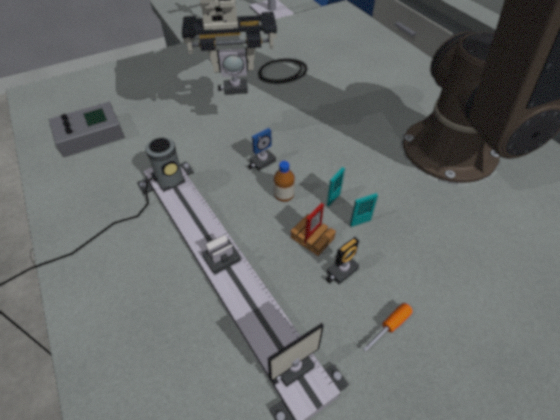

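```bash
python3 - <<'E'
from h import *
c=cam("top"); 
d=np.array([-.0856,.9963]); p0=np.array([.6503,.0060])
def s(u,v,z,n):
    w=onz(c,u,v,z)[:2]-p0; print(n,"along",round(w@d*1000,1),"across",round(w@[d[1],-d[0]]*1000,1))
T=lambda a,b:(120+(a+.5)/2.75-.5,105+(b+.5)/2.75-.5)
s(*T(716,71),.143,"lamp top")
s(*T(21,147),.03,"rail end L"); s(*T(775,91),.03,"rail end R")
s(*T(62,57),.147,"scr tl");s(*T(98,188),.147,"scr bl")
s(*T(66,155),.03,"scr?")
for u in (256.,261,264.5,269): s(u,147,.081,f"jaw {u}")
for u in (253,275): s(u,153,.048,f"blk {u}")
im=cv2.imread("pics/top0.png")
cv2.imwrite("pics/t_h.png",cv2.resize(im[125:170,235:295],None,fx=12,fy=12,interpolation=cv2.INTER_CUBIC))
cv2.imwrite("pics/t_s.png",cv2.resize(im[115:195,120:180],None,fx=7,fy=7,interpolation=cv2.INTER_CUBIC))
cv2.imwrite("pics/t_l.png",cv2.resize(im[105:175,350:415],None,fx=8,fy=8,interpolation=cv2.INTER_CUBIC))
E
```

```text
lamp top along -209.4 across -2.6
rail end L along 357.7 across -0.5
rail end R along -279.2 across 0.2
scr tl along 289.1 across 44.4
scr bl along 267.3 across -58.6
scr? along 320.0 across -10.1
jaw 256.0 along 55.6 across -6.3
jaw 261 along 44.5 across -7.2
jaw 264.5 along 36.8 across -7.7
jaw 269 along 26.8 across -8.5
blk 253 along 64.7 across -13.2
blk 275 along 14.6 across -16.9
```

View pics/t_h.png

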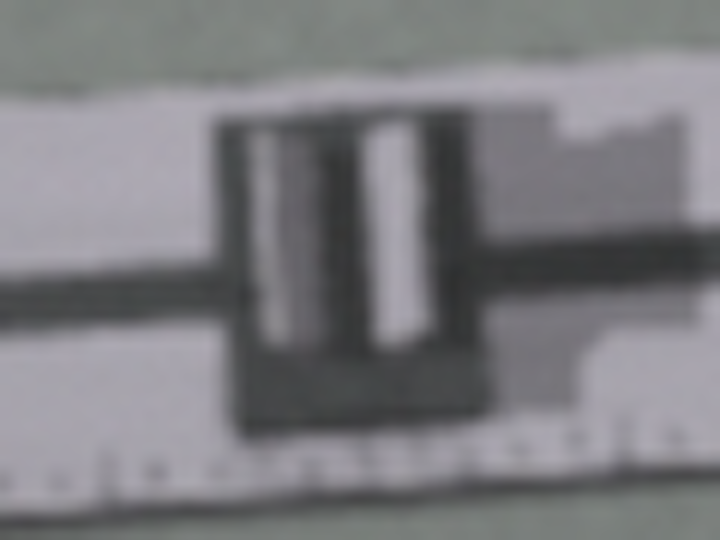

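View pics/t_l.png

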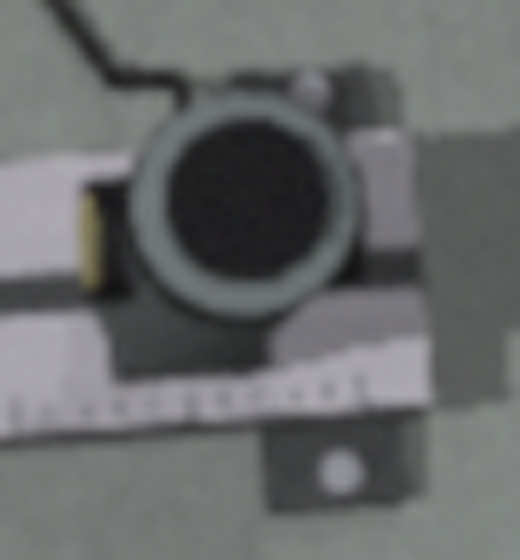

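Call:
{"op": "step_arm", "data": {"steps": [[[0, 0, 0], -0.4], [[0, 0, 0], -0.8], [[0, 0, 0], -0.9], [[0, 0, 0], -0.9], [[0, 0, 0], -0.8], [[0, 0, 0], -0.5], [[0, 0, 0], -0.25], [[0, 0, 0], 0], [[0, 0, 0], 0]]}}

```text
time_s: 6.55
tcp_pos: [0.4472, -0.3014, 0.2141]
eef_rot: [64.0, 89.9, 158.8]
contact_force: [0.0, -0.6, -4.3]
gripper_width: 0.0584
```

```bash
python3 - <<'E'
from h import *
plan(.6576,-.0786,.15,4.9)
E
```

```text
t 6.55 tcp [ 0.4472 -0.3014  0.2141] tilt 0.15 yaw y -175.2 F [ 0.  -0.6 -4.3] w 0.0584 j [-13.   9. -19.  -0. -62.  18.]
turn units -0.01  shift units now [  3.19 -11.43  10.21]  after turn [  3.19 -11.44  10.2 ]
```

Call:
{"op": "step_arm", "data": {"steps": [[[0, -0.4, 0.36], 0], [[0, -0.8, 0.71], 0], [[0, -0.95, 0.85], 0], [[0, -0.95, 0.85], 0], [[0, -0.95, 0.85], 0], [[0, -0.95, 0.85], 0], [[0, -0.95, 0.85], 0], [[0, -0.95, 0.85], 0], [[0, -0.95, 0.85], 0], [[0, -0.95, 0.85], 0], [[0, -0.95, 0.85], 0], [[0, -0.95, 0.85], 0], [[0, -0.5, 0.44], 0], [[0, -0.23, 0.2], 0], [[0, 0, 0], 0], [[0, 0, 0], 0], [[0, 0, 0], 0]]}}

```text
time_s: 7.97
tcp_pos: [0.6574, -0.0793, 0.2154]
eef_rot: [95.0, 90.0, -170.1]
contact_force: [-0.4, -1.1, -4.2]
gripper_width: 0.0586
```

```bash
python3 - <<'E'
from h import *
plan(.6576,-.0786,.11,4.9)
cv2.imwrite("pics/w3.png",capture("wrist"))
E
```

```text
t 7.97 tcp [ 0.6574 -0.0793  0.2154] tilt 0.04 yaw y -175.1 F [-0.4 -1.1 -4.2] w 0.0586 j [ 10.  20.  -3.  -0. -66.  -5.]
turn units -0.01  shift units now [ 5.27 -0.02  0.04]  after turn [ 5.27 -0.02  0.04]
```

View pics/w3.png

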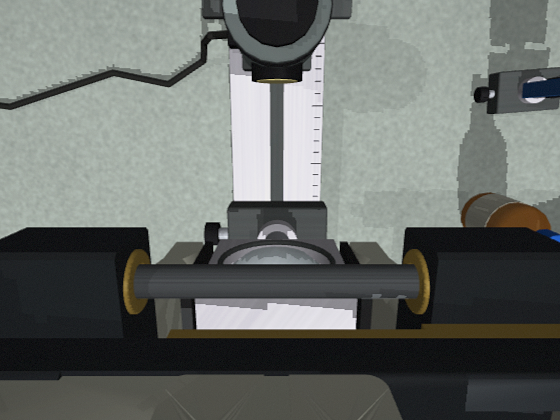

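```bash
python3 - <<'E'
from h import *
c=cam("wrist"); d=np.array([-.0856,.9963]); H=np.array([.6469,.0459])
for q in [(276.5,100),(277.5,190)]:
    w=onz(c,*q,.03)[:2]-H; print("line across mm",w@[d[1],-d[0]]*1000,"along",w@d*1000)
for q in [(233,150),(322,150)]:
    w=onz(c,*q,.03)[:2]-H; print("edge across mm",w@[d[1],-d[0]]*1000)
w=get_state()["tcp_pos"][:2]-H; print("tcp across/along",w@[d[1],-d[0]]*1000,w@d*1000)
E
```

```text
line across mm -1.8676158848903535 along -206.65043759873964
line across mm -2.7467358858448434 along -127.48068842584767
edge across mm 36.973085563585
edge across mm -42.45037862749105
tcp across/along -0.21856650994469187 -125.84278468061159
```

Call:
{"op": "step_arm", "data": {"steps": [[[0.4, 0, 0], 0], [[0.8, 0, 0], 0], [[1, 0, 0], 0], [[1, 0, 0], 0], [[1, 0, 0], 0], [[0.6, 0, 0], 0], [[0.3, 0, 0], 0], [[0.1, 0, 0], 0], [[0.1, 0, 0], 0], [[0, 0, 0], 0], [[0, 0, 0], 0], [[0, 0, 0], 0]]}}

```text
time_s: 9.02
tcp_pos: [0.6587, -0.0787, 0.1106]
eef_rot: [-90.6, 89.9, 4.3]
contact_force: [0.5, 0.9, -4.2]
gripper_width: 0.0583
```

Call:
{"op": "step_arm", "data": {"steps": [[[0.15, 0.05, 0], 0], [[0.1, 0, 0], 0], [[0.1, 0, 0], 0], [[0.05, 0, 0], 0], [[0, 0, 0], 0], [[0, 0, 0], 0]]}}

```text
time_s: 9.52
tcp_pos: [0.6571, -0.0788, 0.102]
eef_rot: [176.9, 90.0, -88.2]
contact_force: [-3.0, 0.1, 2.9]
gripper_width: 0.0582
```

Call:
{"op": "step_arm", "data": {"steps": [[[0, 0, 0], 0], [[0, 0, 0], 0], [[0, 0, 0], 0], [[0, 0, 0], 0], [[0, 0, 0], 0], [[0, 0, 0], 0]], "fingers": 0}}

```text
time_s: 10.02
tcp_pos: [0.6573, -0.0788, 0.1016]
eef_rot: [-99.9, 90.0, -5.0]
contact_force: [-0.6, -0.1, 1.0]
gripper_width: 0.0867
```

Call:
{"op": "step_arm", "data": {"steps": [[[-0.3, 0, 0], 0], [[-0.7, 0, 0], 0], [[-1, 0, 0], 0], [[-1, 0, 0], 0], [[-1, 0, 0], 0], [[-1, 0, 0], 0], [[-1, 0, 0], 0], [[-0.5, 0, 0], 0], [[0, 0, 0], 0], [[0, 0, 0], 0]]}}

```text
time_s: 10.85
tcp_pos: [0.6572, -0.0787, 0.2318]
eef_rot: [-66.4, 89.9, 28.4]
contact_force: [0.1, 0.9, -0.3]
gripper_width: 0.0876
```

```bash
python3 - <<'E'
from h import *
plan(.4403,-.1856,.22,12.2)
cv2.imwrite("pics/w4.png",capture("wrist"))
E
```

```text
t 10.85 tcp [ 0.6572 -0.0787  0.2318] tilt 0.06 yaw y -175.1 F [ 0.1  0.9 -0.3] w 0.0876 j [ 10.  20.  -2.  -0. -68.  -5.]
turn units -1.22  shift units now [ 0.58 11.26 -4.4 ]  after turn [ 0.58 11.73 -2.93]
```

View pics/w4.png

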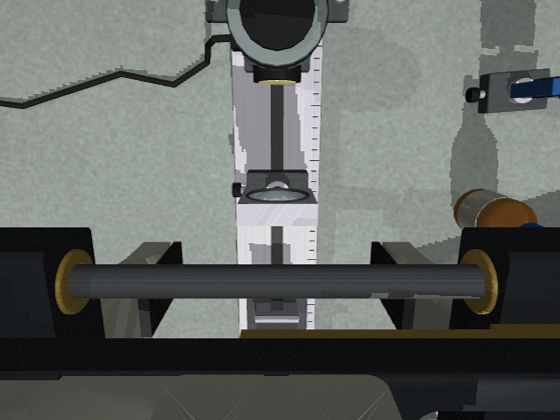

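Call:
{"op": "step_arm", "data": {"steps": [[[0, 0, 0], -0.61], [[0, 0, 0], -0.61], [[0, 0.5, -0.13], 0], [[0, 1, -0.25], 0], [[0, 1, -0.25], 0], [[0, 1, -0.25], 0], [[0, 1, -0.25], 0], [[0, 1, -0.25], 0], [[0, 1, -0.25], 0], [[0, 1, -0.25], 0], [[0, 1, -0.25], 0], [[0, 1, -0.25], 0], [[0, 1, -0.25], 0], [[0, 1, -0.25], 0], [[0, 0.23, -0.05], 0], [[0, 0, 0], 0], [[0, 0, 0], 0], [[0, 0, 0], 0]]}}

```text
time_s: 12.4
tcp_pos: [0.4407, -0.1855, 0.2313]
eef_rot: [83.9, 90.0, -173.9]
contact_force: [0.3, -0.3, 0.3]
gripper_width: 0.0877
```

```bash
python3 - <<'E'
from h import *
plan(.4403,-.1856,.0715,12.2)
c=cam("wrist"); im=capture("wrist"); cv2.imwrite("pics/w5.png",im)
m=cv2.inRange(cv2.cvtColor(im,cv2.COLOR_BGR2HSV),(100,120,60),(130,255,255)); m[235:]=0
cn=max(cv2.findContours(m,0,1)[0],key=cv2.contourArea).reshape(-1,2)
W=np.array([onz(c,u,v,.095)[:2] for u,v in cn])*1000
r=cv2.minAreaRect(W.astype(np.float32)); print(cn.min(0),cn.max(0),r)
E
```

```text
t 12.4 tcp [ 0.4407 -0.1855  0.2313] tilt 0.02 yaw y -167.8 F [ 0.3 -0.3  0.3] w 0.0877 j [  1.   2. -25.   0. -63.  11.]
turn units -0.0  shift units now [7.99 0.02 0.  ]  after turn [7.99 0.02 0.  ]
[246 193] [308 210] ((439.0233459472656, -188.13638305664062), (48.979400634765625, 11.868088722229004), 9.433903694152832)
```

View pics/w5.png

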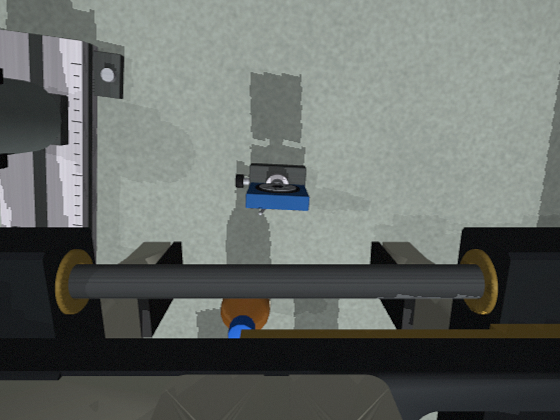

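Call:
{"op": "step_arm", "data": {"steps": [[[0.5, 0.05, -0.1], 0.45], [[1, 0, 0], 0], [[1, 0, 0], 0], [[1, 0, 0], 0], [[1, 0, 0], 0], [[1, 0, 0], 0], [[1, 0, 0], 0], [[0.8, 0, 0], 0], [[0.4, 0, 0], 0], [[0.3, 0, 0], 0], [[0, 0, 0], 0], [[0, 0, 0], 0]]}}

```text
time_s: 13.45
tcp_pos: [0.4402, -0.1878, 0.0718]
eef_rot: [-175.1, 90.0, -75.5]
contact_force: [-0.3, 0.9, -0.4]
gripper_width: 0.0874
```

Call:
{"op": "step_arm", "data": {"steps": [[[0, 0, 0], 0], [[0, 0, 0], 0], [[0, 0, 0], 0], [[0, 0, 0], 0], [[0, 0, 0], 0], [[0, 0, 0], 0], [[0, 0, 0], 0], [[0, 0, 0], 0], [[0, 0, 0], 0]], "fingers": 1}}

```text
time_s: 14.2
tcp_pos: [0.44, -0.1879, 0.0717]
eef_rot: [-115.8, 90.0, -16.3]
contact_force: [0.7, 0.6, 1.0]
gripper_width: 0.0499
```

Call:
{"op": "step_arm", "data": {"steps": [[[-0.2, 0, 0], 0], [[-0.5, 0, 0], 0], [[-1, 0, 0], 0], [[-1, 0, 0], 0], [[-1, 0, 0], 0], [[-1, 0, 0], 0], [[-1, 0, 0], 0], [[-1, 0, 0], 0], [[-0.6, 0, 0], 0], [[-0.2, 0, 0], 0], [[0, 0, 0], 0], [[0, 0, 0], 0]]}}

```text
time_s: 15.2
tcp_pos: [0.439, -0.1877, 0.2207]
eef_rot: [55.2, 89.9, 154.7]
contact_force: [-0.5, -1.1, -3.5]
gripper_width: 0.0498
```

```bash
python3 - <<'E'
from h import *
plan(.6308,.2327,.215,4.9)
cv2.imwrite("pics/w6.png",capture("wrist"))
E
```

```text
t 15.2 tcp [ 0.439  -0.1877  0.2207] tilt 0.08 yaw y -170.5 F [-0.5 -1.1 -3.5] w 0.0498 j [  1.   3. -25.  -0. -62.   9.]
turn units 0.77  shift units now [  0.28 -12.93  19.15]  after turn [  0.28 -11.35  20.12]
```

View pics/w6.png

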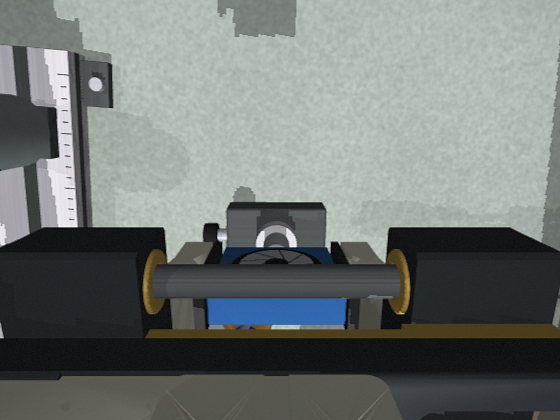

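Call:
{"op": "step_arm", "data": {"steps": [[[0, 0, 0], 0.4], [[0, 0, 0], 0.37], [[0, -0.28, 0.5], 0], [[0, -0.56, 1], 0], [[0, -0.56, 1], 0], [[0, -0.56, 1], 0], [[0, -0.56, 1], 0], [[0, -0.56, 1], 0], [[0, -0.56, 1], 0], [[0, -0.56, 1], 0], [[0, -0.56, 1], 0], [[0, -0.56, 1], 0], [[0, -0.56, 1], 0], [[0, -0.56, 1], 0], [[0, -0.56, 1], 0], [[0, -0.56, 1], 0], [[0, -0.56, 1], 0], [[0, -0.56, 1], 0], [[0, -0.56, 1], 0], [[0, -0.56, 1], 0]]}}

```text
time_s: 16.92
tcp_pos: [0.6049, 0.1791, 0.2199]
eef_rot: [111.8, 89.9, -153.3]
contact_force: [0.1, -0.4, -2.8]
gripper_width: 0.0498
```

Call:
{"op": "step_arm", "data": {"steps": [[[0, -0.56, 1], 0], [[0, -0.56, 1], 0], [[0, -0.3, 0.5], 0], [[0, -0.1, 0.1], 0], [[0, 0, 0], 0], [[0, 0, 0], 0], [[0, 0, 0], 0]]}}

```text
time_s: 17.5
tcp_pos: [0.6305, 0.2312, 0.2213]
eef_rot: [117.2, 89.9, -147.9]
contact_force: [0.2, 0.1, -2.5]
gripper_width: 0.0499
```

```bash
python3 - <<'E'
from h import *
plan(.6308,.2327,.1025,4.9)
cv2.imwrite("pics/w7.png",capture("wrist"))
E
```

```text
t 17.5 tcp [0.6305 0.2312 0.2213] tilt 0.05 yaw y -175.1 F [ 0.2  0.1 -2.5] w 0.0499 j [ 37.  21.  -2.  -0. -67. -32.]
turn units -0.0  shift units now [ 5.94 -0.03  0.08]  after turn [ 5.94 -0.03  0.08]
```

View pics/w7.png

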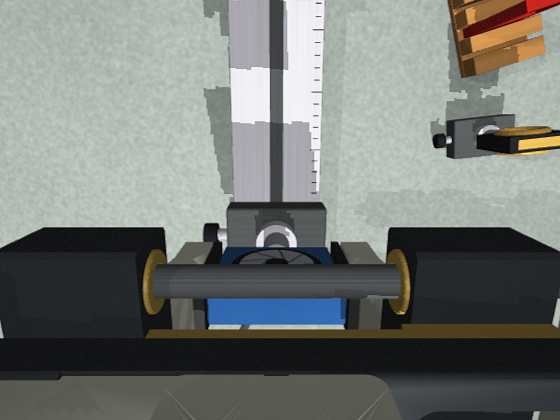

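Call:
{"op": "step_arm", "data": {"steps": [[[0.4, 0.05, 0.08], 0], [[0.8, 0, 0], 0], [[1, 0, 0], 0], [[1, 0, 0], 0], [[1, 0, 0], 0], [[0.8, 0, 0], 0], [[0.4, 0, 0], 0], [[0.2, 0, 0], 0], [[0.15, 0, 0], 0], [[0.1, 0, 0], 0], [[0.08, 0, 0], 0], [[0.05, 0, 0], 0], [[0, 0, 0], 0], [[0, 0, 0], 0]]}}

```text
time_s: 18.72
tcp_pos: [0.63, 0.2336, 0.1025]
eef_rot: [-64.4, 90.0, 30.5]
contact_force: [-0.5, -0.2, -3.2]
gripper_width: 0.0497
```

```bash
python3 - <<'E'
from h import *
plan(.6308,.2327,.1017,4.9)
E
```

```text
t 18.72 tcp [0.63   0.2336 0.1025] tilt 0.04 yaw y -175.1 F [-0.5 -0.2 -3.2] w 0.0497 j [ 37.  27. -10.   0. -54. -32.]
turn units 0.0  shift units now [ 0.04 -0.03 -0.05]  after turn [ 0.04 -0.03 -0.05]
```

Call:
{"op": "step_arm", "data": {"steps": [[[0.05, 0, 0], 0], [[0.05, 0, 0], 0], [[0, 0, 0], 0], [[0, 0, 0], 0]]}}

```text
time_s: 19.05
tcp_pos: [0.6302, 0.2337, 0.1018]
eef_rot: [-77.0, 89.9, 18.0]
contact_force: [-2.8, -0.3, 7.2]
gripper_width: 0.0495
```

Touching (force reversed). Release, rise, go to the lens.

Call:
{"op": "step_arm", "data": {"steps": [[[0, 0, 0], 0], [[0, 0, 0], 0], [[0, 0, 0], 0], [[0, 0, 0], 0], [[0, 0, 0], 0], [[0, 0, 0], 0]], "fingers": 0}}

```text
time_s: 19.55
tcp_pos: [0.6299, 0.2335, 0.0999]
eef_rot: [138.9, 90.0, -126.2]
contact_force: [0.5, -0.0, -0.0]
gripper_width: 0.0836
```

Call:
{"op": "step_arm", "data": {"steps": [[[-0.3, 0, 0], 0], [[-0.7, 0, 0], 0], [[-1, 0, 0], 0], [[-1, 0, 0], 0], [[-1, 0, 0], 0], [[-1, 0, 0], 0], [[-1, 0, 0], 0], [[-0.5, 0, 0], 0], [[0, 0, 0], 0], [[0, 0, 0], 0]]}}

```text
time_s: 20.38
tcp_pos: [0.6298, 0.2336, 0.2302]
eef_rot: [-38.0, 89.9, 56.9]
contact_force: [0.1, -0.5, -1.0]
gripper_width: 0.0877
```

```bash
python3 - <<'E'
from h import *
plan(.441,.162,.23,8.9)
cv2.imwrite("pics/w8.png",capture("wrist"))
E
```

```text
t 20.38 tcp [0.6298 0.2336 0.2302] tilt 0.05 yaw y -175.1 F [ 0.1 -0.5 -1. ] w 0.0877 j [ 37.  21.  -1.  -0. -68. -32.]
turn units -0.67  shift units now [ 0.    9.71 -2.76]  after turn [ 0.    9.88 -2.08]
```

View pics/w8.png

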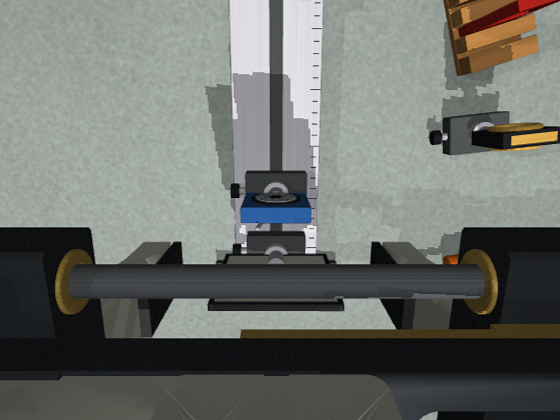

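Iris is standing on the rail, square and centred, in front of the screen. Now the lens.

Call:
{"op": "step_arm", "data": {"steps": [[[0, 0, 0], -0.35], [[0, 0, 0], -0.32], [[0, 0.5, -0.1], 0], [[0, 1, -0.21], 0], [[0, 1, -0.21], 0], [[0, 1, -0.21], 0], [[0, 1, -0.21], 0], [[0, 1, -0.21], 0], [[0, 1, -0.21], 0], [[0, 1, -0.21], 0], [[0, 1, -0.21], 0], [[0, 1, -0.21], 0], [[0, 0.4, -0.1], 0], [[0, 0, 0], 0], [[0, 0, 0], 0], [[0, 0, 0], 0]]}}

```text
time_s: 21.77
tcp_pos: [0.4412, 0.1618, 0.2298]
eef_rot: [-152.4, 90.0, -53.5]
contact_force: [-0.1, 0.9, 0.1]
gripper_width: 0.0878
```

```bash
python3 - <<'E'
from h import *
plan(.441,.162,.0715,8.9)
c=cam("wrist"); im=capture("wrist"); cv2.imwrite("pics/w9.png",im)
hsv=cv2.cvtColor(im,cv2.COLOR_BGR2HSV); m=cv2.inRange(hsv,(12,90,110),(32,255,255)); m[235:]=0; m[:120]=0;m[:,:200]=0;m[:,360:]=0
for cn in cv2.findContours(m,0,1)[0]:
    if cv2.contourArea(cn)<30: continue
    cn=cn.reshape(-1,2); W=np.array([onz(c,u,v,.093)[:2] for u,v in cn])*1000
    print(cn.min(0),cn.max(0),cv2.minAreaRect(W.astype(np.float32)))
cv2.imwrite("pics/w9c.png",cv2.resize(im[140:250,200:360],None,fx=5,fy=5))
E
```

```text
t 21.77 tcp [0.4412 0.1618 0.2298] tilt 0.01 yaw y -171.1 F [-0.1  0.9  0.1] w 0.0878 j [ 44.   2. -26.   0. -63. -35.]
turn units 0.0  shift units now [7.91 0.01 0.01]  after turn [7.91 0.01 0.01]
[254 205] [297 214] ((439.74908447265625, 165.88514709472656), (34.05398178100586, 7.343954563140869), 8.945255279541016)
[256 195] [295 200] ((441.13275146484375, 156.7157440185547), (30.583160400390625, 3.5355663299560547), 12.38747787475586)
[261 189] [289 194] ((442.54296875, 151.0508575439453), (21.90985679626465, 3.536639928817749), 13.434072494506836)
[255 120] [318 134] ((441.51934814453125, 101.76376342773438), (46.82295608520508, 10.206700325012207), 8.936994552612305)
```

View pics/w9c.png

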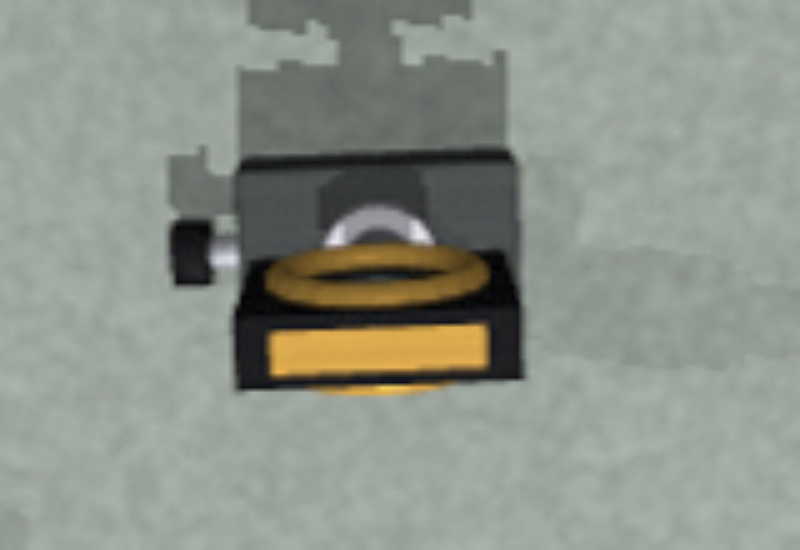

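```bash
python3 - <<'E'
from h import *
c=cam("wrist"); q=[(237,390),(523,378),(518,306),(238,313)]
W=np.array([onz(c,200+(a-2)/5,140+(b-2)/5,.093)[:2] for a,b in q])*1000
print(W.round(1),W.mean(0)); print([np.degrees(np.arctan2(*(W[i]-W[j])[::-1])) for i,j in((0,1),(3,2))], np.linalg.norm(W[0]-W[1]),np.linalg.norm(W[0]-W[3]))
plan(*(W.mean(0)/1000),.0715,11)
E
```

```text
[[461.1 175.9]
 [416.6 166.9]
 [419.4 155.5]
 [462.7 163.4]] [439.95248091 165.44329623]
[np.float64(11.426280932372812), np.float64(10.40296954071371)] 45.43334380772645 12.575040993902231
t 21.82 tcp [0.4413 0.1618 0.2297] tilt 0.02 yaw y -171.1 F [ 0.2 -0.1 -0.5] w 0.0877 j [ 44.   2. -26.   0. -63. -35.]
turn units -0.35  shift units now [7.91 0.04 0.19]  after turn [7.91 0.03 0.19]
```

Call:
{"op": "step_arm", "data": {"steps": [[[0.5, 0.03, 0.19], -0.35], [[1, 0, 0], 0], [[1, 0, 0], 0], [[1, 0, 0], 0], [[1, 0, 0], 0], [[1, 0, 0], 0], [[1, 0, 0], 0], [[0.7, 0, 0], 0], [[0.4, 0, 0], 0], [[0.3, 0, 0], 0], [[0, 0, 0], 0], [[0, 0, 0], 0]]}}

```text
time_s: 22.82
tcp_pos: [0.4399, 0.1654, 0.0721]
eef_rot: [173.1, 90.0, -85.9]
contact_force: [-0.5, 0.3, 0.6]
gripper_width: 0.0879
```

Call:
{"op": "step_arm", "data": {"steps": [[[0, 0, 0], 0], [[0, 0, 0], 0], [[0, 0, 0], 0], [[0, 0, 0], 0], [[0, 0, 0], 0], [[0, 0, 0], 0], [[0, 0, 0], 0], [[0, 0, 0], 0], [[0, 0, 0], 0]], "fingers": 1}}

```text
time_s: 23.57
tcp_pos: [0.4399, 0.1654, 0.0722]
eef_rot: [-67.6, 90.0, 33.4]
contact_force: [0.8, -0.2, 1.6]
gripper_width: 0.0458
```

Call:
{"op": "step_arm", "data": {"steps": [[[-0.2, 0, 0], 0], [[-0.5, 0, 0], 0], [[-1, 0, 0], 0], [[-1, 0, 0], 0], [[-1, 0, 0], 0], [[-1, 0, 0], 0], [[-1, 0, 0], 0], [[-1, 0, 0], 0], [[-0.6, 0, 0], 0], [[-0.2, 0, 0], 0], [[0, 0, 0], 0], [[0, 0, 0], 0]]}}

```text
time_s: 24.57
tcp_pos: [0.4388, 0.1648, 0.221]
eef_rot: [98.1, 89.9, -160.9]
contact_force: [0.5, -0.4, -2.7]
gripper_width: 0.0456
```

```bash
python3 - <<'E'
from h import *
plan(.6352,.1704,.22,4.9)
cv2.imwrite("pics/w10.png",capture("wrist"))
E
```

```text
t 24.57 tcp [0.4388 0.1648 0.221 ] tilt 0.09 yaw y -169.0 F [ 0.5 -0.4 -2.7] w 0.0456 j [ 45.   2. -26.  -0. -62. -34.]
turn units 1.02  shift units now [ 0.04 -9.69 -1.6 ]  after turn [ 0.04 -9.81 -0.56]
```

View pics/w10.png

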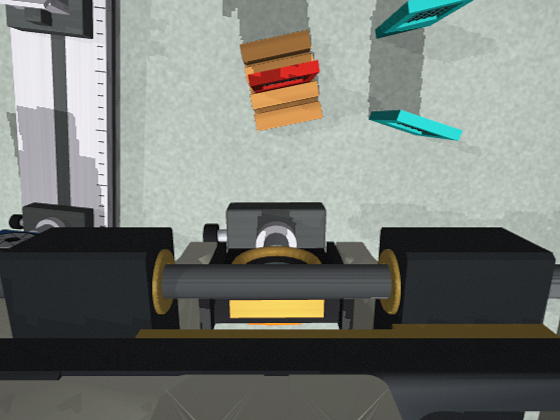

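Call:
{"op": "step_arm", "data": {"steps": [[[0, 0, 0], 0.52], [[0, 0, 0], 0.5], [[0, -0.5, -0.03], 0], [[0, -1, -0.06], 0], [[0, -1, -0.06], 0], [[0, -1, -0.06], 0], [[0, -1, -0.06], 0], [[0, -1, -0.06], 0], [[0, -1, -0.06], 0], [[0, -1, -0.06], 0], [[0, -1, -0.06], 0], [[0, -0.8, -0.03], 0], [[0, -0.4, -0.02], 0], [[0, -0.1, 0], 0], [[0, 0, 0], 0], [[0, 0, 0], 0], [[0, 0, 0], 0]]}}

```text
time_s: 26.03
tcp_pos: [0.635, 0.1707, 0.222]
eef_rot: [89.5, 90.0, -175.6]
contact_force: [0.6, 0.2, -2.3]
gripper_width: 0.0456
```

```bash
python3 - <<'E'
from h import *
plan(.6352,.1704,.1022,4.9)
cv2.imwrite("pics/w11.png",capture("wrist"))
E
```

```text
t 26.03 tcp [0.635  0.1707 0.222 ] tilt 0.02 yaw y -175.1 F [ 0.6  0.2 -2.3] w 0.0456 j [ 32.  20.  -4.  -0. -67. -27.]
turn units 0.0  shift units now [ 5.99 -0.01 -0.02]  after turn [ 5.99 -0.01 -0.02]
```

View pics/w11.png

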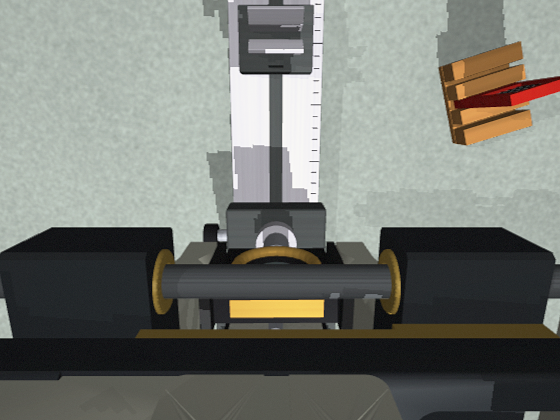

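```bash
python3 - <<'E'
from h import *
im=cv2.imread("pics/w11.png"); cv2.imwrite("pics/w11c.png",cv2.resize(im[0:85,220:335],None,fx=6,fy=6,interpolation=cv2.INTER_CUBIC))
K,R,t=cam("wrist"); np.savez("cam11.npz",K=K,R=R,t=t)
E
```

```text
(no output)
```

View pics/w11c.png

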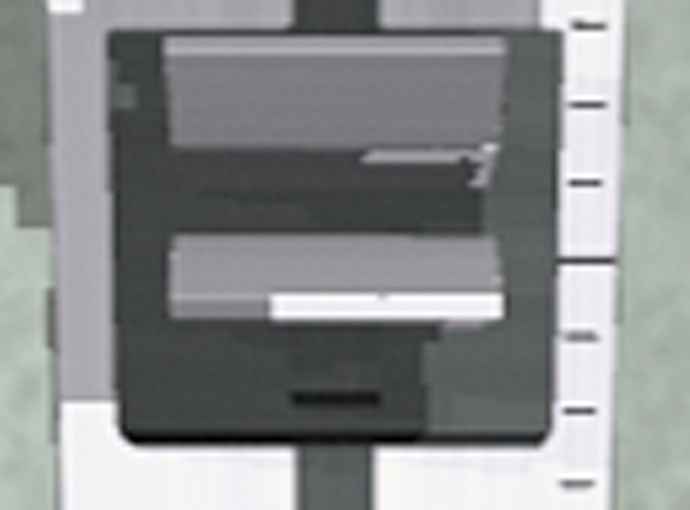

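Call:
{"op": "step_arm", "data": {"steps": [[[0.4, 0, 0], 0], [[0.8, 0, 0], 0], [[1, 0, 0], 0], [[1, 0, 0], 0], [[1, 0, 0], 0], [[0.8, 0, 0], 0], [[0.4, 0, 0], 0], [[0.2, 0, 0], 0], [[0.15, 0, 0], 0], [[0.1, 0, 0], 0], [[0.1, 0, 0], 0], [[0.05, 0, 0], 0], [[0, 0, 0], 0], [[0, 0, 0], 0]]}}

```text
time_s: 27.25
tcp_pos: [0.636, 0.1708, 0.1024]
eef_rot: [-66.8, 90.0, 28.1]
contact_force: [-0.1, -0.1, -2.9]
gripper_width: 0.0458
```

Call:
{"op": "step_arm", "data": {"steps": [[[0.05, 0, 0], 0], [[0.05, 0, 0], 0], [[0, 0, 0], 0], [[0, 0, 0], 0]]}}

```text
time_s: 27.58
tcp_pos: [0.6363, 0.1708, 0.1021]
eef_rot: [-87.0, 89.9, 8.0]
contact_force: [-3.0, 1.0, 8.8]
gripper_width: 0.046
```

```bash
python3 - <<'E'
from h import *
f=np.load("cam11.npz"); c=(f["K"],f["R"],f["t"])
d=np.array([-.0856,.9963]); H=np.array([.6469,.0459])
T=lambda a,b:(220+(a+.5)/6-.5,(b+.5)/6-.5)
for n,q,z in [("far flat outer",(335,38),.081),("far flat inner",(335,55),.081),("near inner",(335,292),.081),("near outer",(335,320),.081),("L",(170,295),.081),("R",(503,295),.081),("line",(336,480),.03)]:
    w=onz(c,*T(*q),z)[:2]-H; print(n,(w@d*1000).round(1),(w@[d[1],-d[0]]*1000).round(1))
plan(.452,.068,.2,22.8)
E
```

```text
far flat outer -16.8 -1.6
far flat inner -15.0 -1.6
near inner 10.7 -1.6
near outer 13.9 -1.6
L 11.1 18.2
R 11.1 -21.8
line 27.4 -1.7
t 27.58 tcp [0.6363 0.1708 0.1021] tilt 0.1 yaw y -175.1 F [-3.   1.   8.8] w 0.046 j [ 32.  26. -12.   0. -53. -27.]
turn units -2.98  shift units now [-4.91  9.61 -4.33]  after turn [-4.91 10.48 -1.17]
```

Call:
{"op": "step_arm", "data": {"steps": [[[0, 0, 0], 0], [[0, 0, 0], 0], [[0, 0, 0], 0], [[0, 0, 0], 0], [[0, 0, 0], 0], [[0, 0, 0], 0]], "fingers": 0}}

```text
time_s: 28.08
tcp_pos: [0.6358, 0.1707, 0.0998]
eef_rot: [126.2, 90.0, -138.9]
contact_force: [1.0, 0.2, 0.5]
gripper_width: 0.0804
```

Call:
{"op": "step_arm", "data": {"steps": [[[-0.3, 0, 0], 0], [[-0.7, 0, 0], 0], [[-1, 0, 0], 0], [[-1, 0, 0], 0], [[-1, 0, 0], 0], [[-1, 0, 0], 0], [[-1, 0, 0], 0], [[-0.5, 0, 0], 0], [[0, 0, 0], -0.9], [[0, 0, 0], -0.9], [[0, 0, 0], -0.9], [[0, 0, 0], -0.28], [[0, 0, 0], 0], [[0, 0, 0], 0]]}}

```text
time_s: 29.25
tcp_pos: [0.6356, 0.1707, 0.2297]
eef_rot: [84.5, 90.0, -162.8]
contact_force: [0.1, -0.9, 0.5]
gripper_width: 0.0876
```

```bash
python3 - <<'E'
from h import *
plan(.452,.068,.23,22.8)
cv2.imwrite("pics/w12.png",capture("wrist"))
E
```

```text
t 29.25 tcp [0.6356 0.1707 0.2297] tilt 0.02 yaw y -157.3 F [ 0.1 -0.9  0.5] w 0.0876 j [ 32.  20.  -3.  -0. -68.  -9.]
turn units -0.02  shift units now [-1.000e-02  1.045e+01 -1.200e+00]  after turn [-1.000e-02  1.045e+01 -1.180e+00]
```

View pics/w12.png

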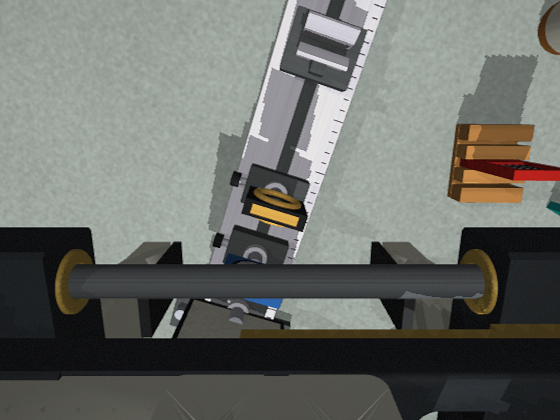

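Call:
{"op": "step_arm", "data": {"steps": [[[0, 0.5, -0.05], 0], [[0, 1, -0.12], 0], [[0, 1, -0.12], 0], [[0, 1, -0.12], 0], [[0, 1, -0.12], 0], [[0, 1, -0.12], 0], [[0, 1, -0.12], 0], [[0, 1, -0.12], 0], [[0, 1, -0.12], 0], [[0, 1, -0.12], 0], [[0, 0.7, -0.1], 0], [[0, 0.25, 0], 0], [[0, 0, 0], 0], [[0, 0, 0], 0], [[0, 0, 0], 0]], "fingers": 0.2}}

```text
time_s: 30.55
tcp_pos: [0.4533, 0.0676, 0.23]
eef_rot: [-102.7, 90.0, 10.1]
contact_force: [-0.2, 0.7, -0.3]
gripper_width: 0.0703
```

```bash
python3 - <<'E'
from h import *
plan(.452,.068,.07,22.8)
c=cam("wrist"); im=capture("wrist"); cv2.imwrite("pics/w13.png",im)
m=cv2.inRange(cv2.cvtColor(im,cv2.COLOR_BGR2HSV),(0,150,150),(6,255,255)); m[235:]=0
for cn in cv2.findContours(m,0,1)[0]:
    if cv2.contourArea(cn)<20: continue
    cn=cn.reshape(-1,2); W=np.array([onz(c,u,v,.093)[:2] for u,v in cn])*1000
    print(cn.min(0),cn.max(0),cv2.minAreaRect(W.astype(np.float32)))
cv2.imwrite("pics/w13c.png",cv2.resize(im[130:260,190:370],None,fx=4.4,fy=4.4))
E
```

```text
t 30.55 tcp [0.4533 0.0676 0.23  ] tilt 0.02 yaw y -157.2 F [-0.2  0.7 -0.3] w 0.0703 j [ 33.   0. -27.   0. -63. -10.]
turn units -0.0  shift units now [8.   0.06 0.05]  after turn [8.   0.06 0.05]
[245 202] [307 211] ((451.0558776855469, 69.02891540527344), (48.96983337402344, 7.319364547729492), 22.81649398803711)
```

View pics/w13c.png

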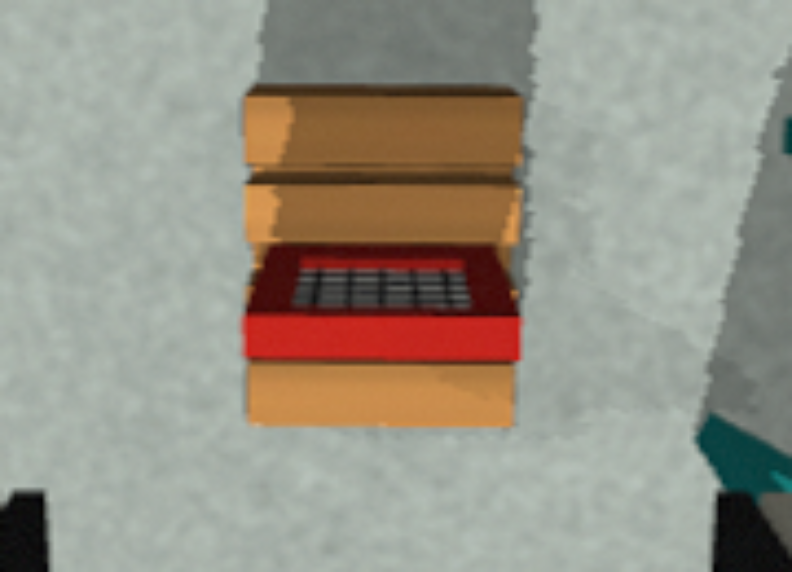

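Call:
{"op": "step_arm", "data": {"steps": [[[0.5, 0.06, 0.1], 0], [[1, 0, 0], 0], [[1, 0, 0], 0], [[1, 0, 0], 0], [[1, 0, 0], 0], [[1, 0, 0], 0], [[1, 0, 0], 0], [[0.8, 0, 0], 0], [[0.4, 0, 0], 0], [[0.3, 0, 0], 0], [[0, 0, 0], 0], [[0, 0, 0], 0]]}}

```text
time_s: 31.6
tcp_pos: [0.451, 0.0687, 0.0701]
eef_rot: [141.0, 90.0, -106.3]
contact_force: [0.6, -0.4, -0.2]
gripper_width: 0.0701
```

Call:
{"op": "step_arm", "data": {"steps": [[[0, 0, 0], 0], [[0, 0, 0], 0], [[0, 0, 0], 0], [[0, 0, 0], 0], [[0, 0, 0], 0], [[0, 0, 0], 0], [[0, 0, 0], 0]], "fingers": 1, "grip_force": 25}}

```text
time_s: 32.18
tcp_pos: [0.4511, 0.0687, 0.0705]
eef_rot: [-91.2, 89.9, 21.6]
contact_force: [-1.4, 0.7, 6.3]
gripper_width: 0.0498
```

Call:
{"op": "step_arm", "data": {"steps": [[[-0.2, 0, 0], 0], [[-0.5, 0, 0], 0], [[-0.8, 0, 0], 0], [[-1, 0, 0], 0], [[-1, 0, 0], 0], [[-1, 0, 0], 0], [[-1, 0, 0], 0], [[-1, 0, 0], 0], [[-0.6, 0, 0], 0], [[0, 0, 0], 0], [[0, 0, 0], 0]]}}

```text
time_s: 33.1
tcp_pos: [0.4506, 0.0686, 0.2123]
eef_rot: [-63.6, 89.9, 49.2]
contact_force: [-0.9, -0.7, -1.3]
gripper_width: 0.0494
```

```bash
python3 - <<'E'
from h import *
plan(.6455,.0448,.215,4.9)
cv2.imwrite("pics/w14.png",capture("wrist"));cv2.imwrite("pics/s14.png",capture("scene")[:300])
E
```

```text
t 33.1 tcp [0.4506 0.0686 0.2123] tilt 0.07 yaw y -157.2 F [-0.9 -0.7 -1.3] w 0.0494 j [ 34.   1. -29.  -0. -60. -11.]
turn units 2.98  shift units now [-0.13 -8.52 -4.87]  after turn [-0.13 -9.61 -2.02]
```

View pics/w14.png

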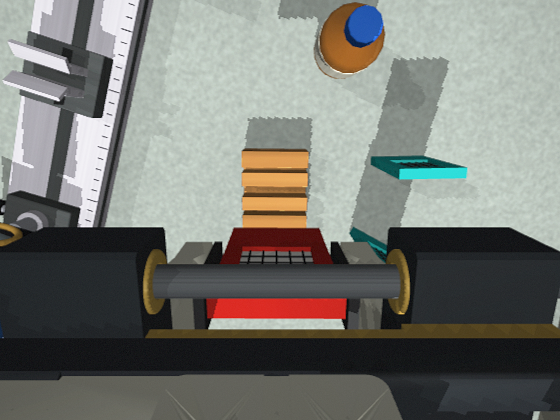

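View pics/s14.png

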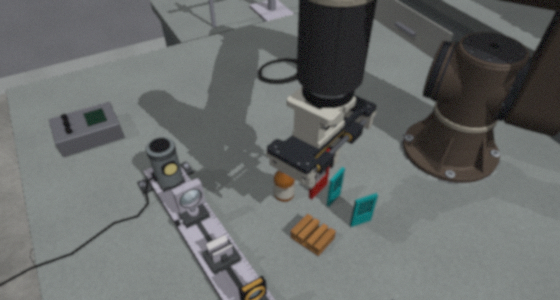

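Call:
{"op": "step_arm", "data": {"steps": [[[0, 0, 0], 0.75], [[0, 0, 0], 0.9], [[0, 0, 0], 0.8], [[0, 0, 0], 0.53], [[0, -0.5, -0.1], 0], [[0, -1, -0.21], 0], [[0, -1, -0.21], 0], [[0, -1, -0.21], 0], [[0, -1, -0.21], 0], [[0, -1, -0.21], 0], [[0, -1, -0.21], 0], [[0, -1, -0.21], 0], [[0, -1, -0.21], 0], [[0, -0.7, -0.16], 0], [[0, -0.3, -0.06], 0], [[0, -0.1, -0.02], 0], [[0, 0, 0], 0], [[0, 0, 0], 0], [[0, 0, 0], 0]]}}

```text
time_s: 34.78
tcp_pos: [0.6448, 0.0448, 0.2121]
eef_rot: [37.3, 90.0, 132.2]
contact_force: [-0.6, -0.8, -0.1]
gripper_width: 0.0497
```

```bash
python3 - <<'E'
from h import *
plan(.6455,.0448,.15,4.9)
c=cam("wrist")
im=capture("wrist");cv2.imwrite("pics/w15.png",im);cv2.imwrite("pics/s15.png",cv2.resize(capture("scene")[150:330,120:360],None,fx=3,fy=3))
E
```

```text
t 34.78 tcp [0.6448 0.0448 0.2121] tilt 0.01 yaw y -175.1 F [-0.6 -0.8 -0.1] w 0.0497 j [ 21.  19.  -6.  -0. -65. -16.]
turn units 0.0  shift units now [ 3.1  -0.04 -0.  ]  after turn [ 3.1  -0.04 -0.  ]
```

View pics/w15.png

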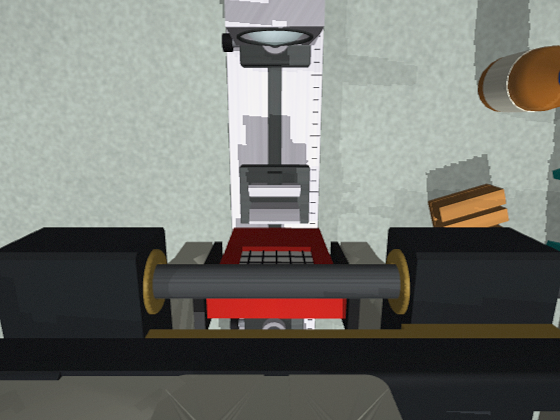

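View pics/s15.png

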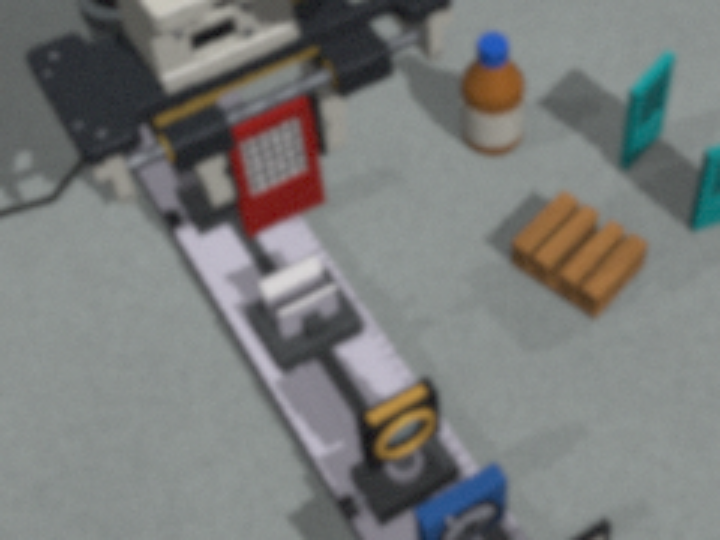

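Call:
{"op": "step_arm", "data": {"steps": [[[0.5, 0, 0], 0], [[0.8, 0, 0], 0], [[0.8, 0, 0], 0], [[0.5, 0, 0], 0], [[0.2, 0, 0], 0], [[0, 0, 0], 0], [[0, 0, 0], 0]]}}

```text
time_s: 35.47
tcp_pos: [0.6457, 0.0447, 0.1562]
eef_rot: [-134.6, 90.0, -39.7]
contact_force: [-0.0, -0.3, -0.4]
gripper_width: 0.0496
```

```bash
python3 - <<'E'
from h import *
plan(.6455,.0448,.11,4.9)
im=capture("wrist");cv2.imwrite("pics/w16.png",im[150:340,150:400]);cv2.imwrite("pics/s16.png",cv2.resize(capture("scene")[200:290,170:270],None,fx=6,fy=6,interpolation=cv2.INTER_CUBIC))
c=cam("scene"); p=get_state()["tcp_pos"]
d=np.array([-.0856,.9963,0]); a=np.array([.9963,.0856,0])
for s in(-25,25): 
  print("slide bottom near-face corner",proj(c,p+d*.004+a*s/1000-[0,0,.062]))
H=np.array([.6469,.0459,.081])
for al in(-17,-12,12,17):
  for s in(-20,20): print("jaw",al,s,proj(c,H+d*al/1000+a*s/1000))
E
```

```text
t 35.47 tcp [0.6457 0.0447 0.1562] tilt 0.02 yaw y -175.1 F [-0.  -0.3 -0.4] w 0.0496 j [ 21.  22. -10.   0. -58. -16.]
turn units 0.0  shift units now [2.31 0.01 0.01]  after turn [2.31 0.01 0.01]
slide bottom near-face corner [231.16661722 234.70887028]
slide bottom near-face corner [207.00496183 247.0433155 ]
jaw -17 -20 [224.05964824 233.22784163]
jaw -17 20 [205.19481723 242.76634695]
jaw -12 -20 [225.30769509 235.01441847]
jaw -12 20 [206.39732036 244.61960911]
jaw 12 -20 [231.42362067 243.76935502]
jaw 12 20 [212.29228215 253.70474942]
jaw 17 -20 [232.72451861 245.63158809]
jaw 17 20 [213.54665511 255.63795184]
```

View pics/s16.png

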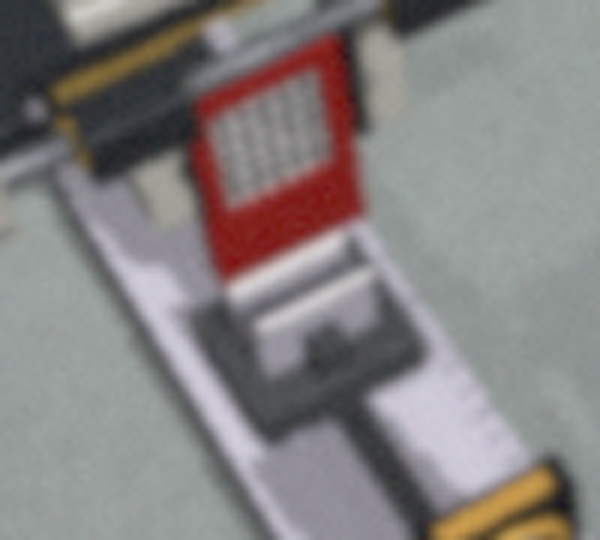

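View pics/w16.png

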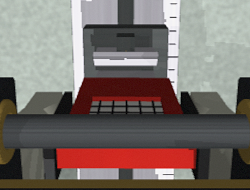

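Call:
{"op": "step_arm", "data": {"steps": [[[0.2, 0, 0], 0], [[0.2, 0, 0], 0], [[0.2, 0, 0], 0], [[0.2, 0, 0], 0], [[0.2, 0, 0], 0], [[0.2, 0, 0], 0], [[0.2, 0, 0], 0], [[0, 0, 0], 0]]}}

```text
time_s: 36.23
tcp_pos: [0.6449, 0.0445, 0.1268]
eef_rot: [98.7, 89.9, -166.4]
contact_force: [0.0, -0.2, -0.8]
gripper_width: 0.0498
```

Call:
{"op": "step_arm", "data": {"steps": [[[0.2, 0, 0], 0], [[0.2, 0, 0], 0], [[0.15, 0, 0], 0], [[0.1, 0, 0], 0], [[0.07, 0, 0], 0], [[0, 0, 0], 0]]}}

```text
time_s: 36.73
tcp_pos: [0.6453, 0.0446, 0.1132]
eef_rot: [98.7, 90.0, -166.4]
contact_force: [0.1, 0.4, -0.5]
gripper_width: 0.0499
```

Call:
{"op": "step_arm", "data": {"steps": [[[0.05, 0, 0], 0], [[0.05, 0, 0], 0], [[0.05, 0, 0], 0], [[0, 0, 0], 0], [[0, 0, 0], 0]]}}

```text
time_s: 37.15
tcp_pos: [0.6455, 0.0447, 0.1106]
eef_rot: [-70.7, 90.0, 24.2]
contact_force: [0.2, 0.8, -0.2]
gripper_width: 0.0497
```

Call:
{"op": "step_arm", "data": {"steps": [[[0.05, 0, 0], 0], [[0.05, 0, 0], 0], [[0, 0, 0], 0], [[0, 0, 0], 0]]}}

```text
time_s: 37.48
tcp_pos: [0.6456, 0.0446, 0.1105]
eef_rot: [-104.0, 89.9, -9.1]
contact_force: [-5.3, -0.1, 12.9]
gripper_width: 0.0495
```

Call:
{"op": "step_arm", "data": {"steps": [[[0, 0, 0], 0], [[0, 0, 0], 0], [[0, 0, 0], 0], [[0, 0, 0], 0], [[0, 0, 0], 0], [[0, 0, 0], 0]], "fingers": 0}}

```text
time_s: 37.98
tcp_pos: [0.6454, 0.0446, 0.1083]
eef_rot: [109.0, 90.0, -156.1]
contact_force: [0.5, -0.7, -0.4]
gripper_width: 0.0836
```

Call:
{"op": "step_arm", "data": {"steps": [[[-0.3, 0, 0], 0], [[-0.7, 0, 0], 0], [[-1, 0, 0], 0], [[-1, 0, 0], 0], [[-1, 0, 0], 0], [[-1, 0, 0], 0], [[-1, 0, 0], 0], [[-1, 0, 0], 0], [[-1, 0, 0], 0], [[-0.5, 0, 0], 0], [[0, 0, 0], 0], [[0, 0, 0], 0]]}}

```text
time_s: 38.98
tcp_pos: [0.6454, 0.0448, 0.2785]
eef_rot: [-39.6, 90.0, 55.3]
contact_force: [-0.8, -0.1, -0.5]
gripper_width: 0.0879
```

Call:
{"op": "step_arm", "data": {"steps": [[[0, 1, 0], 0], [[0, 1, 0], 0], [[0, 1, 0], 0], [[0, 1, 0], 0], [[0, 1, 0], 0], [[0, 1, 0], 0], [[0, 1, 0], 0], [[0, 1, 0], 0], [[0, 1, 0], 0], [[0, 0, -1], 0], [[0, 0, -1], 0], [[0, 0, -1], 0], [[0, 0, -1], 0], [[0, 0, -1], 0], [[0, 0, -1], 0], [[0, 0, -1], 0], [[0, 0, -1], 0], [[0, 0, 0], 0], [[0, 0, 0], 0]]}}

```text
time_s: 40.57
tcp_pos: [0.479, -0.1308, 0.2769]
eef_rot: [83.6, 89.8, 178.4]
contact_force: [-0.6, 0.5, -1.3]
gripper_width: 0.0873
```

```bash
python3 - <<'E'
from h import *
print(get_state()["time_s"],get_state()["tcp_pos"])
im=capture("top");cv2.imwrite("pics/top2.png",im); cv2.imwrite("pics/top2c.png",cv2.resize(im[105:190,120:410],None,fx=2.75,fy=2.75,interpolation=cv2.INTER_CUBIC))
im=capture("scene");cv2.imwrite("pics/s17.png",im);cv2.imwrite("pics/s17c.png",cv2.resize(im[130:410,120:360],None,fx=2.1,fy=2.1,interpolation=cv2.INTER_CUBIC))
E
```

```text
40.5667 [ 0.47897718 -0.13083391  0.27692847]
```

View pics/top2c.png

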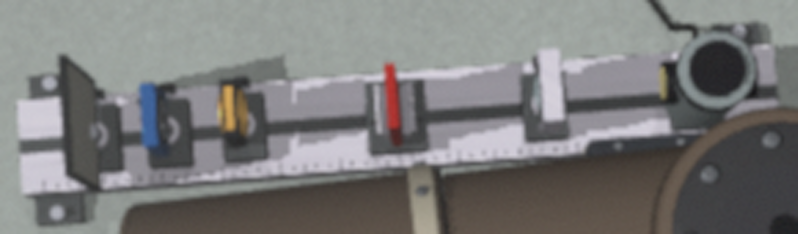

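View pics/s17c.png

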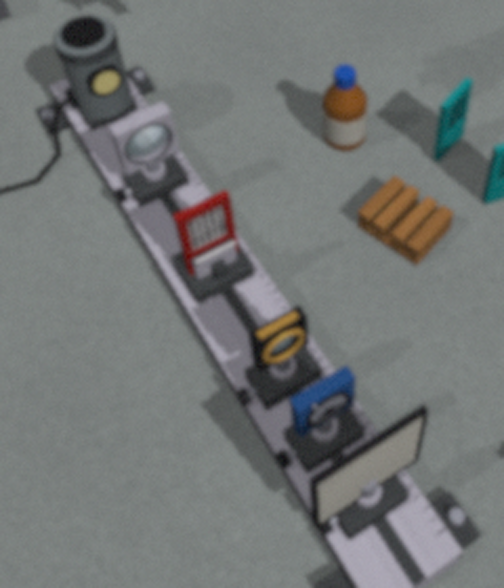

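View pics/top2.png

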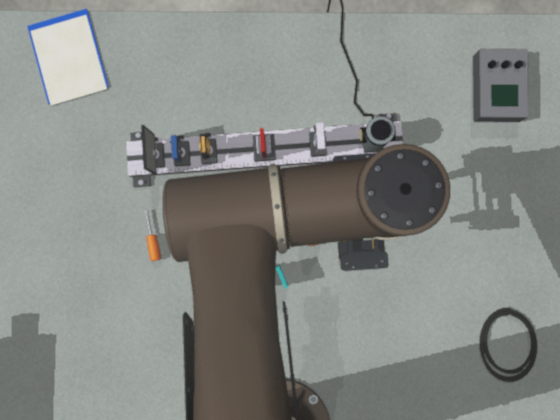

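Everything stands. Now measure the placed positions from this top view.

```bash
python3 - <<'E'
from h import *
im=cv2.imread("pics/top2.png"); c=cam("top"); hsv=cv2.cvtColor(im,cv2.COLOR_BGR2HSV)
d=np.array([-.0856,.9963]); H=np.array([.6469,.0459])
def blob(lo,hi,box,z,name):
    u0,v0,u1,v1=box; mk=cv2.inRange(hsv,lo,hi); z0=np.zeros_like(mk); z0[v0:v1,u0:u1]=mk[v0:v1,u0:u1]
    cn=max(cv2.findContours(z0,0,1)[0],key=cv2.contourArea).reshape(-1,2)
    W=np.array([onz(c,u,v,z)[:2]*1000 for u,v in cn]); r=cv2.minAreaRect(W.astype(np.float32)); w=np.array(r[0])/1000-H
    print(name,"along",(w@d*1000).round(1),"across",(w@[d[1],-d[0]]*1000).round(1),np.round(r[1],1),round(r[2],1))
blob((0,120,80),(6,255,255),(250,120,280,165),.133,"slide z.133")
blob((100,120,60),(130,255,255),(165,130,195,165),.125,"iris")
blob((10,80,120),(30,255,255),(195,130,222,165),.123,"lens")
blob((0,0,180),(180,60,255),(311,121,328,150),.128,"cond")
blob((5,150,100),(20,255,255),(140,200,170,265),.015,"driver(before 413.5 301.4)")
g=cv2.cvtColor(im,cv2.COLOR_BGR2GRAY); print(g[122:152:3,308:334])
# scene check: slide corners z
cs=cam("scene"); s=cv2.imread("pics/s17.png"); m=cv2.inRange(cv2.cvtColor(s,cv2.COLOR_BGR2HSV),(0,120,80),(8,255,255)); m[:200]=0;m[280:]=0
ys,xs=np.nonzero(m); i=ys.argmin(); print("slide top-right corner px",xs[ys==ys.min()].mean(),ys.min(), "left top", xs.min(),ys[xs==xs.min()].min())
a=np.array([.9963,.0856]); P=np.array([.6455,.0447])
for z in (.130,.133,.138):
    print(z,[proj(cs,[*(P+d*.004+a*q),z]).round(1) for q in(-.025,.025)])
E
```

```text
slide z.133 along -1.0 across -3.4 [49.9  8.6] 5.0
iris along 189.3 across -1.8 [48.  11.2] 4.9
lens along 129.3 across 0.5 [35.  12.3] 6.5
cond along -127.5 across 0.0 [56.  23.4] 0.6
driver(before 413.5 301.4) along 273.9 across -210.9 [56.9 21.4] 13.0
[[159 159 162 163 163 164 164 166 174 177 178 178 180 183 178 170 163 161
  160 161 161 161 161 160 160 161]
 [161 163 163 163 162 146 131 150 187 204 206 207 206 207 205 188 166 163
  165 165 165 166 163 156 146 144]
 [144 147 170 188 191 158  98 112 173 203 208 208 208 207 205 184 184 202
  205 205 204 204 206 204 203 191]
 [146 139 150 164 163 152 120 107 167 201 203 205 205 206 204 179 134 134
  163 177 178 177 176 162 148 145]
 [135 107  87  83  83  89 113 133 169 202 209 208 207 206 204 185 140 127
  145 148 147 147 146 146 148 147]
 [141 115  83  82  85  94 122 136 147 184 207 209 210 210 210 204 162 110
  130 145 147 146 146 145 146 146]
 [139 114  85  86  88 118 146 150 147 180 208 211 209 210 208 205 167 110
  116 133 131 127 126 126 123 121]
 [ 73  61  73  82  87 133 158 145 132 172 205 208 207 209 210 208 177 115
   68  62  63  63  63  61  62  61]
 [ 66  65  75  86  81  83 105 104  99 160 200 206 207 208 206 206 184 134
  107 115 119 122 123 127 127 128]
 [150 138 107  82  80  81  80  81  92 108 120 127 127 120 113 111 104  94
  113 137 145 147 147 146 147 147]]
slide top-right corner px 226.0 221 left top 203 231
0.13 [array([229.5, 223.1]), array([204.4, 235.6])]
0.133 [array([229.3, 222.1]), array([204.1, 234.6])]
0.138 [array([229.1, 220.4]), array([203.7, 232.9])]
```

```bash
python3 - <<'E'
from plant import *
print(get_state()["contact_force"]); print(close_job())
E
```

```text
[ 0.10888309  0.20953416 -0.82280349]
the job is handed in; nothing more can be done
None
```

The bench is set up and handed in after about 41 s of the 104 s allowed. The condenser, lens and iris stand on the rail, and the red slide is pushed down into the slot. The arm is clear of everything.

Distances below are along the rail from the slide holder. The last checks used the top camera, the scene camera and the arm's own readings:

| Part | Along rail (target) | Off centre across the rail | Turn relative to rail |
|---|---|---|---|
| Condenser | 127.5 mm, lamp side (125) | 0 mm | about 2° (by eye) |
| Lens | 126–129 mm, screen side (125) | up to about 1 mm | about 1.6° |
| Iris | 189 mm, screen side (187.5) | 1.8 mm | about 0° |
| Slide | -1 mm (0) | 3.4 mm | about 0° |

- **Iris spacing:** about 61 mm to the screen and 60–63 mm to the lens (target 62.5, allowed 48.5–76.5).
- **Slide depth:** it met the slot's floor with the gripper at 110.5 mm, where 110 mm was expected. I saw no lean afterwards.
- **Bystanders:** the bottle and screwdriver are where they started. For the bottle only the scene camera could show this, because the arm hid it from above.

Some checks disagreed:
- The wrist and top cameras differ by about 2 mm on the rail's middle line and the slot.
- The condenser and lens outlines picked up some background or the brass ring. The lens range starts from the arm's own reading at release. For the condenser's turn I used the pixel edges instead of the outline fit, which was about 4° off.
- The gripper closed to 58 mm on the 56 mm condenser plate, and I did not find out why.

All of these are well inside the tolerances.

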